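# Set up the drying carousel and hang up the washed sherds

## Robot

A 6-joint arm with a two-finger parallel gripper is mounted at the origin on a cart in front of the work surface, level with it; the furniture and walls round the work are solid. World frame = base frame: x ahead of the robot, y to its left, z up, the work surface at z = 0. Lengths are in m, angles in rad, forces in N, time in s.
With the tool pointing down it reaches from about 0.325 to 0.9 m from the base axis. Payload 6.1 kg.
Tool frame: the origin (TCP) lies midway between the tips of the shut fingers; the grasp point (between the pads) lies 19 mm behind it; x points along the fingers, y is the direction in which the jaws open and shut, and the axes are right-handed (so a half turn about x gives the same grasp; the last joint's range is limited). The gripper opens to 87 mm and grips with 3 to 60 N. Pads are 19 mm wide; open, the fingers measure 117 mm over their backs; the gripper's body (75 mm by 190 mm) begins 51 mm behind the grasp point.
Start: joints at [-1.303, 0.22, 1.526, -0, 1.395, -0.126], TCP at [0.24, -0.577, 0.223] pointing down, gripper open.
Joint ranges: [-2.98, 2.98], [-0.91, 2.08], [0.09, 2.57], [-1.24, 4.39], [0.2, 2.65], [-2.68, 2.68]. Speed limits (rad/s): [2.57, 2.57, 3.01, 3.14, 3.14, 3.14].

## Interface

Orientations are given as a unit quaternion [w, x, y, z].
In Python, from station import ctrl, imaging, order gives the robot as it stands.
- The arm moves only by the tool send_rows, never from a script. Its argument "increments" is a list of rows, each a list of 5 numbers: the shift along the tool's x, y, z in cm, then the turn about the tool's x in degrees, then the opening, from 0 (shut) to 1 (fully open). A call has 1 to 8 rows; each row shifts and turns the commanded pose from where the row before left it, along the tool's axes as they then stand; what a row does not reach is not made up. A row lasts 1/12 s, in which the tool goes at most 41.7 mm and 7.16 degrees, less where a joint would pass 70% of its speed; a pose out of reach is approached as far as the arm can. A call is refused whole if a number of a shift passes 4.17 or a number of a turn 7.16, either way. A call with a gripper value outside its range is refused whole. The fingers move at their own pace and stop on an object; "force" is the grip in N (left out, the last holds). Time passes only in rows, so rows that do not move let the fingers close. It gives the time, the measured TCP pose, the force and the opening at its end, in the units of the state.
- ctrl.sense(): the state, without advancing time (a new reading comes with each control period).
- imaging.read_camera(name): name is "scene" or "side" or "wrist"; returns (picture, depth): 480x640x3 uint8, red, green, blue; 480x640 float32, m along the optical axis (not along the pixel's ray), 0 where there is no reading.
- imaging.calibration(name): a dict with "intrinsics" (3x3 intrinsics, pixels), "R" (3x3) and "t" (3): a world point X has camera coordinates R X + t. Camera axes: x right, y down, z forward; pixel columns grow to the right and rows downward; lengths in m; the calibration is good to about 2 mm. A picture is of the moment at which its call begins: read the wrist's pose just before it. calibration takes no time and is no camera call; for the wrist camera it gives the pose at the moment of the call.
- order.hand_in(): hands the job in, once; it reports no verdict.
The state is a dict: "t": time; "qpos": joint angles; "joint_vel": joint speeds; "effort": joint torques, N m; "eef_pos": TCP position; "ee_rot": TCP orientation; "force": force on the tool from outside, world axes, zero at the start; "torque": the same for the moment, N m; "opening": finger opening in m.
Only numpy, scipy, OpenCV 4.12 (cv2) and the standard library are available. Lean on these libraries where they do the work, as an engineer would, in place of code of your own. Each camera call takes 0.05 s, during which the arm holds its last target.

## Task

Get the drying carousel going for the washed sherds. Take the black dust cap off its spindle and stand it upright on the table, clear of the drip tray; fit the four-armed carrier on the spindle, pressing lightly and turning it until it drops over the drive pin and sits fully home; then hang every wire basket by its handle on a double hook of its own, the bar lying in both hooks, hanging straight. Switch the carousel on at the rocker only when all the baskets hang; do not tip a basket over, and leave the glue bottle and the vial where they stand.

Things in the scene. Friction and masses are not known exactly. Their poses are not given: they have to be found in the camera images.
- carousel: The drying carousel, one fixed unit: round plastic drip tray (300 mm across, rim 10 mm high) with a grey pedestal in the middle (100 mm across at the foot, 42 mm at mid-height, 100 mm head). Origin: under the middle of the tray. A control box (64 x 84 x 26 mm) is fixed to the rim, at the unit's own direction (-1, +1) (yaw 0: towards the robot and left).
- spindle (a point): Centre of the pedestal's flat top flange (100 mm across, 120 mm above the table). From it rises a 12 mm steel shaft, 35 mm tall, round-ended, with a level cross-pin 5 mm thick, 39 mm long, its top 9.5 mm above the flange; the dust cap hides them at first. The pin may point any way (not reported; this point turns with the tray). The geared motor holds the shaft (yields above 0.6 N m).
- carrier: Loose carrier, about 0.4 kg, standing on its hub: aluminium hub 92 mm across below, 47 mm above, four steel wire arms at right angles, each ending in a double hook; 250 mm over the tips. Origin: centre of the hub's underside; arms along +-x, +-y. Hub bore 14.4 mm, 37 mm deep; across the underside two slots in a cross, 8 mm wide, 13 mm deep, lying below the arms (along x and y).
- carrier_knob (a point): Middle of the carrier's round black grip knob (30 mm across), on the hub's axis, 49 mm above its underside; the knob spans 38 to 60 mm. Lowered on the shaft, the hub rests on the cross-pin 9.5 mm too high unless a slot lies over the pin within about 6 degrees; pressed lightly and turned (90 degrees at most) it drops until the underside meets the flange.
- hook_1 (a point): On the carrier's arm 1 (+x): where the axis of a hung basket's handle bar lies, midway between the arm's two hooks, 104 mm from the hub's axis, 27.5 mm above its underside. The hooks (6 mm wire, 44 mm apart) are saddles open upward; the bar lies in both, square to the arm. Between them is free for fingers. Axes as the carrier's.
- hook_2 (a point): Same on arm 2 (+y). On every arm the hook tips are 122 mm out from the hub's axis and rise to 44 mm above its underside; inward the wires climb to a cross-wire 66 mm out (top 37 mm above the underside), joined to the hub by a single wire.
- hook_3 (a point): Same on arm 3 (-x). A basket must come in from outside, since the arm would be in its way from above: the bar over the tips (its axis at least 50 mm above the hub's underside), the basket below the wires, inward along the arm, then down.
- hook_4 (a point): Same on arm 4 (-y).
- switch (a joint): Rocker of the switch on top of the control box; rad. 0 = off, outer end (away from the pedestal) up; 0.56 = on, that end pressed fully down. It stays where it is left (light friction, about 3 N at its end).
- switch_press (a point): Point on top of the rocker's outer end where it is pressed, about 41 mm above the table when off, falling about 8 mm as it goes on; 213 mm out from the spindle. Rocker 34 x 20 mm, 6 mm thick.
- dust_cap: Black plastic dust cap, loose, 60 g, on the pedestal's flange over the shaft: hollow cup upside down, 52 mm across (44 mm inside), 47 mm tall, with a round grip knob on top (24 mm across, straight from 56 to 70 mm above the underside). Origin: centre of its underside, z up. It lifts straight off (45 mm).
- basket_1: Steel wire basket holding two sherds (they do not shift), loose, about 0.16 kg, 64 (x) x 80 (y) x 42 mm, with a stiff upright handle: two wires at y = +-38 mm rising to a straight bar along y, 9 mm thick and 59 mm long, its axis 105 mm above the underside. Origin: centre of the underside, z up. May be absent.
- basket_1_bail (a point): Middle of basket_1's handle bar, on its axis; the bar runs along y.
- basket_2: Steel wire basket holding two sherds (they do not shift), loose, about 0.16 kg, 64 (x) x 80 (y) x 42 mm, with a stiff upright handle: two wires at y = +-38 mm rising to a straight bar along y, 9 mm thick and 59 mm long, its axis 105 mm above the underside. Origin: centre of the underside, z up. Same as basket_1. May be absent.
- basket_2_bail (a point): Middle of basket_2's handle bar, on its axis; the bar runs along y.
- basket_3: Steel wire basket holding two sherds (they do not shift), loose, about 0.16 kg, 64 (x) x 80 (y) x 42 mm, with a stiff upright handle: two wires at y = +-38 mm rising to a straight bar along y, 9 mm thick and 59 mm long, its axis 105 mm above the underside. Origin: centre of the underside, z up. Same as basket_1. May be absent.
- basket_3_bail (a point): Middle of basket_3's handle bar, on its axis; the bar runs along y.
- basket_4: Steel wire basket holding two sherds (they do not shift), loose, about 0.16 kg, 64 (x) x 80 (y) x 42 mm, with a stiff upright handle: two wires at y = +-38 mm rising to a straight bar along y, 9 mm thick and 59 mm long, its axis 105 mm above the underside. Origin: centre of the underside, z up. Same as basket_1. May be absent.
- basket_4_bail (a point): Middle of basket_4's handle bar, on its axis; the bar runs along y.
- glue_bottle: White glue bottle with orange nozzle, 38 mm across, 112 mm tall, loose; a bystander. Origin: centre of its underside.
- sample_vial: Small clear vial with white cap, 28 mm across, 52 mm tall, loose; a bystander. Origin: centre of its underside.
There are look-alikes about, which are no part of the job. Of the things that look like the dust_cap, the middle-sized one is meant.

How it is judged:
On the way, in this order (a step that is already met when the one before it is completed fails the run):
1. the carrier sits fully home on the spindle (horizontal distance between carrier and spindle below 0.005 m and z of carrier in the frame of spindle below 0.004 m and angle between carrier's own z axis and vertical below 0.06 rad), for 0.3 s.
2. every basket hangs by its handle bar on a double hook ((distance between basket_1_bail and hook_1 below 0.012 m or distance between basket_1_bail and hook_2 below 0.012 m or distance between basket_1_bail and hook_3 below 0.012 m or distance between basket_1_bail and hook_4 below 0.012 m) and angle between each of basket_1, basket_2, basket_3, basket_4's own z axis and vertical below 0.3 rad and height (world z) of each of basket_1, basket_2, basket_3, basket_4 above 0.03 m and (distance between basket_2_bail and hook_1 below 0.012 m or distance between basket_2_bail and hook_2 below 0.012 m or distance between basket_2_bail and hook_3 below 0.012 m or distance between basket_2_bail and hook_4 below 0.012 m) and (distance between basket_3_bail and hook_1 below 0.012 m or distance between basket_3_bail and hook_2 below 0.012 m or distance between basket_3_bail and hook_3 below 0.012 m or distance between basket_3_bail and hook_4 below 0.012 m) and (distance between basket_4_bail and hook_1 below 0.012 m or distance between basket_4_bail and hook_2 below 0.012 m or distance between basket_4_bail and hook_3 below 0.012 m or distance between basket_4_bail and hook_4 below 0.012 m)), for 0.3 s.
3. the rocker is pressed to on (value of joint switch above 0.42 rad), for 0.2 s.
At the end, for the whole second after the job is handed in: Carrier home (within 4 mm of the flange, 5 mm of centre, level); every basket's bar middle within 12 mm of a hook point, basket off the tray, within 17 deg of upright; dust cap upright on the table over 170 mm from the spindle; rocker beyond 0.42 rad; carrier and cap at rest (30 mm/s) (all of step 1 and all of step 2 and horizontal distance between dust_cap and spindle above 0.17 m and height (world z) of dust_cap below 0.004 m and angle between dust_cap's own z axis and vertical below 0.1 rad and value of joint switch above 0.42 rad and linear speed of each of carrier, dust_cap below 0.03 m/s); the robot touches nothing.
It fails at once if the glue bottle is moved more than 30 mm (distance of glue_bottle from where it was at the start of the episode above 0.03 m).
It fails at once if the vial is moved more than 30 mm (distance of sample_vial from where it was at the start of the episode above 0.03 m).
It fails at once if a basket is tipped over (its handle bar below 0.1 m) ((angle between basket_1's own z axis and vertical above 0.8 rad and height (world z) of basket_1_bail below 0.1 m) or (angle between basket_2's own z axis and vertical above 0.8 rad and height (world z) of basket_2_bail below 0.1 m) or (angle between basket_3's own z axis and vertical above 0.8 rad and height (world z) of basket_3_bail below 0.1 m) or (angle between basket_4's own z axis and vertical above 0.8 rad and height (world z) of basket_4_bail below 0.1 m)).
Of basket_1, basket_2, basket_3, basket_4 only 2 to 3 are there at a start; the rules pass over those that are not, and their reading is None.
At some moment in a run one of basket_1, basket_2, basket_3, basket_4, carrier may be knocked a few centimetres aside while the robot is not near it.
It also fails if it takes over 200 s, if anything falls off the work surface, if the arm or the gripper's body presses on something with over 40 N, if the wrist force passes 120 N, or if a joint passes its speed limit or range.

## Working session

There is one attempt and no reset: what is moved stays moved. The work goes in short steps, Python scripts to look and compute and a tool call to move; the robot and the scene stay as the last step left them, time stands still between calls to the robot, and variables do not carry over. Pictures are saved under pics/ and viewed, and the job is handed in when it is done.

Besides the shell and the picture viewer there is one more tool, called after "Emit:" as name([rows], argument=value, ...), one row to a line, values as JSON. send_rows: Moves the arm, as the interface text tells. Its arguments: {"type":"object","properties":{"increments":{"type":"array","items":{"type":"array","items":{"type":"number"}}},"force":{"type":"number"}},"required":["increments"]}

```bash
ls; mkdir -p pics
cat > h.py <<'E'
import numpy as np, cv2
from station import ctrl, imaging, order
def snap(cam,name):
    c=imaging.calibration(cam); p,d=imaging.read_camera(cam)
    cv2.imwrite(f'pics/{name}.png',p[:,:,::-1]); np.savez(f'pics/{name}.npz',p=p,d=d,K=c['intrinsics'],R=c['R'],t=c['t'])
    return p,d,c
def ld(name):
    z=np.load(f'pics/{name}.npz'); return z['p'],z['d'],z['K'],z['R'],z['t']
def ray(K,R,t,u,v,h):
    K,R,t=map(np.array,(K,R,t)); C=-R.T@t; d=R.T@np.linalg.inv(K)@np.array([u,v,1.]); return C+d*(h-C[2])/d[2]
def cloud(name):
    p,d,K,R,t=ld(name); v,u=np.mgrid[:480,:640]; 
    X=np.stack([(u-K[0,2])/K[0,0]*d,(v-K[1,2])/K[1,1]*d,d],-1)
    return (X-t)@R, p, d>0
E
python3 - <<'E'
from h import *
print(ctrl.sense())
for n in ['scene','side','wrist']:
    p,d,c=snap(n,n+'0'); print(n,c['intrinsics'],-np.array(c['R']).T@c['t'],c['R'])
E
```

```text
pics
{'t': 0.0, 'qpos': array([-1.30308120e+00,  2.21198697e-01,  1.52761448e+00, -4.73505024e-05,
        1.39464641e+00, -1.26102352e-01]), 'joint_vel': array([ 4.67389023e-04,  1.96422351e-05,  6.05317432e-04, -1.98765583e-03,
       -1.10238249e-03, -6.29276469e-04]), 'effort': array([-1.55709819e-03, -4.94620085e+01, -3.87376285e+01,  6.98391977e-02,
        5.73410606e-02, -1.46477823e-04]), 'eef_pos': array([ 0.23964186, -0.57657751,  0.22145243]), 'ee_rot': array([-0.13768307, -0.69337866, -0.13899756,  0.69350493]), 'force': array([-0.00922553, -0.37863652, -0.26677254]), 'torque': array([0.00731913, 0.01365078, 0.00521155]), 'opening': 0.08691488064220816}
scene [[487.4189242    0.         317.75487724]
 [  0.         487.4189242  237.0507928 ]
 [  0.           0.           1.        ]] [-0.52659266 -0.72602848  0.68811135] [[ 0.57762594 -0.81603687  0.02078715]
 [-0.33487363 -0.26010785 -0.9056509 ]
 [ 0.74445143  0.51616639 -0.42351427]]
side [[435.06470974   0.         319.15888275]
 [  0.         435.06470974 238.20441423]
 [  0.           0.           1.        ]] [0.18173406 0.81277465 0.85032927] [[-0.92721716 -0.37415241  0.0166827 ]
 [-0.25754273  0.60463048 -0.75371992]
 [ 0.27191925 -0.70315855 -0.65698399]]
wrist [[352.52396318   0.         318.24049224]
 [  0.         352.52396318 236.85595059]
 [  0.           0.           1.        ]] [ 0.31694279 -0.54482671  0.38422691] [[ 0.38486432 -0.92296909 -0.00274156]
 [-0.88041196 -0.36800699  0.29907462]
 [-0.27704554 -0.11268945 -0.95422579]]
```

View pics/scene0.png

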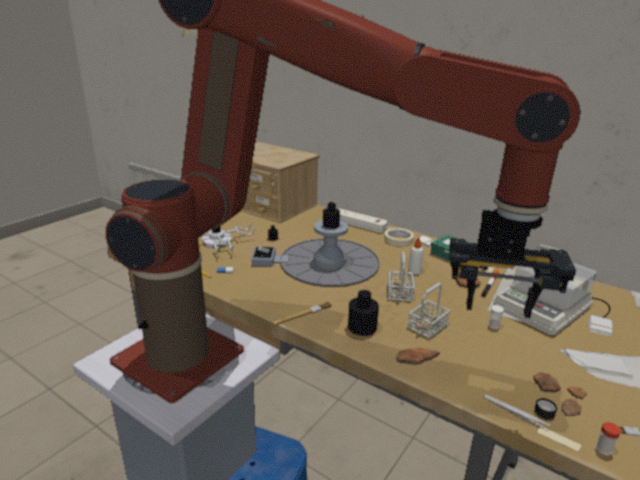

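View pics/side0.png

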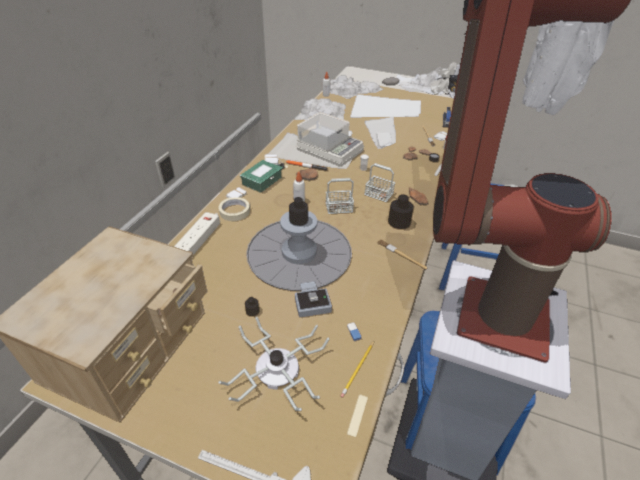

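View pics/wrist0.png

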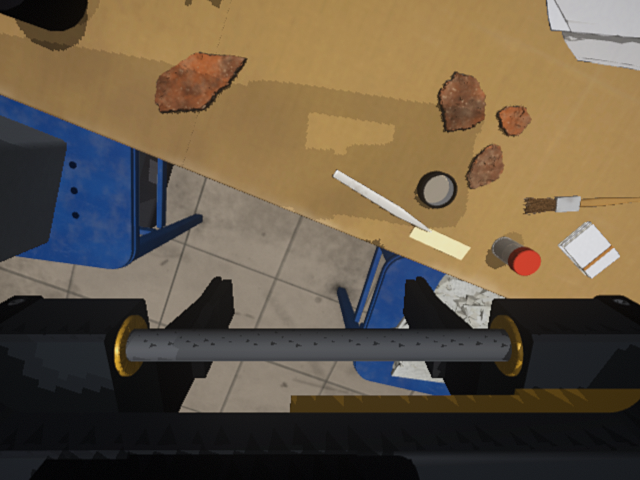

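The scene shows two baskets, at scene px (400,285) and (430,318). The carousel with its black cap is at (330,240), and the carrier is at (215,240) in scene and (277,368) in side. The larger and smaller look-alike caps are at (363,315) and (272,233). Glue bottle is at (416,257), vial at (496,318). Next I measure them.

```bash
cat > m.py <<'E'
from h import *
def reg(n,u0,u1,v0,v1):
    X,p,ok=cloud(n); m=np.zeros((480,640),bool); m[v0:v1,u0:u1]=1; m&=ok
    return X[m],p[m].astype(int)
def circ(P):
    A=np.c_[2*P,np.ones(len(P))]; s=np.linalg.lstsq(A,(P**2).sum(1),rcond=None)[0]; return s[:2],np.sqrt(s[2]+s[:2]@s[:2])
E
python3 - <<'E'
from m import *
np.set_printoptions(precision=4,suppress=True)
# table height check
X,c=reg('side0',400,420,300,320); print('table',X.mean(0))
# pedestal/ cap
for n,r in [('side0',(270,330,190,260)),('scene0',(300,360,195,250))]:
    X,c=reg(n,*r)
    for a,b in [(.175,.192),(.125,.17),(.115,.1235)]:
        m=(X[:,2]>a)&(X[:,2]<b); P=X[m]
        if len(P): print(n,a,b,len(P),P.min(0),P.max(0),circ(P[:,:2]))
# tray
for n,r in [('side0',(240,360,210,290)),('scene0',(275,385,235,285))]:
    X,c=reg(n,*r); m=(X[:,2]>.003)&(X[:,2]<.014); P=X[m]; print('tray',P.min(0),P.max(0),(P.min(0)+P.max(0))/2)
# box
X,c=reg('side0',290,335,280,318); m=(X[:,2]>.02); P=X[m]; print('box',len(P),P.min(0),P.max(0))
# carrier
X,c=reg('side0',215,335,320,415)
for a,b in [(.05,.065),(.036,.05),(.02,.036)]:
    m=(X[:,2]>a)&(X[:,2]<b); P=X[m]; print('carrier',a,len(P),P.min(0),P.max(0),(P.min(0)+P.max(0))/2)
for nm,n,r in [('b1','side0',(322,358,174,216)),('b2','side0',(362,400,160,203)),('b1','scene0',(385,415,250,303)),('b2','scene0',(405,452,280,338))]:
    X,c=reg(n,*r)
    m=(X[:,2]>.09)&(X[:,2]<.118); P=X[m]; q=P[:,:2]
    if len(P)>2:
        w=np.linalg.svd(q-q.mean(0))[2][0]; print(nm,n,len(P),P.min(0),P.max(0),np.median(P,0),w, np.degrees(np.arctan2(w[1],w[0])))
    m=(X[:,2]>.03)&(X[:,2]<.055); P=X[m]; print('   body',P.min(0),P.max(0), cv2.minAreaRect(P[:,:2].astype(np.float32)))
for nm,n,r in [('bigcap','side0',(385,415,190,230)),('small','side0',(243,262,295,318)),('glue','side0',(290,308,170,200)),('vial','side0',(358,370,152,170)),('rocks','scene0',(395,440,345,365))]:
    X,c=reg(n,*r); P=X[X[:,2]>.01]; print(nm,P.min(0),P.max(0),(P.min(0)+P.max(0))/2)
E
python3 -c "
import cv2
a=cv2.imread('pics/side0.png')
cv2.imwrite('pics/c1.png',cv2.resize(a[300:430,200:360],None,fx=4.5,fy=4.5,interpolation=2))
cv2.imwrite('pics/c2.png',cv2.resize(a[140:320,240:440],None,fx=3.2,fy=3.2,interpolation=2))"
```

```text
table [ 0.2299 -0.1562 -0.2532]
side0 0.175 0.192 76 [ 0.5503 -0.0286  0.1756] [ 0.5731 -0.0027  0.1919] (array([ 0.5618, -0.0144]), np.float64(0.009446540368526135))
side0 0.125 0.17 370 [ 0.536  -0.0409  0.1251] [0.5874 0.0127 0.1698] (array([ 0.5606, -0.0123]), np.float64(0.021224834683167628))
side0 0.115 0.1235 432 [ 0.512  -0.0596  0.115 ] [0.6116 0.0372 0.1234] (array([ 0.5613, -0.0142]), np.float64(0.039428728146928244))
scene0 0.175 0.192 56 [ 0.5482 -0.0283  0.1751] [ 0.5734 -0.0055  0.1906] (array([ 0.5599, -0.0165]), np.float64(0.009548518485430538))
scene0 0.125 0.17 304 [ 0.5315 -0.0434  0.125 ] [0.5862 0.0128 0.17  ] (array([ 0.5569, -0.0184]), np.float64(0.020798830074788215))
scene0 0.115 0.1235 266 [ 0.5098 -0.0648  0.115 ] [0.6091 0.0338 0.1233] (array([ 0.5596, -0.0166]), np.float64(0.03882856045556153))
tray [ 0.3767 -0.259   0.003 ] [0.7943 0.1658 0.0139] [ 0.5855 -0.0466  0.0084]
tray [ 0.4097 -0.1645  0.003 ] [0.8    0.2105 0.0137] [0.6049 0.023  0.0084]
box 679 [0.4021 0.1052 0.0201] [0.5013 0.1959 0.0434]
carrier 0.05 155 [0.4382 0.3359 0.0503] [0.4682 0.365
[... 1092 characters left out ...]
 scene0 89 [ 0.3904 -0.3971  0.0912] [ 0.4716 -0.3814  0.1108] [ 0.4231 -0.3893  0.1057] [-0.9863  0.1649] 170.50641705164654
   body [ 0.3859 -0.427   0.03  ] [ 0.5465 -0.2906  0.0545] ((0.4570798873901367, -0.34689363837242126), (0.18757684528827667, 0.09724544733762741), 59.62409591674805)
bigcap [ 0.2966 -0.4388  0.0102] [ 0.4073 -0.2251  0.0997] [ 0.352 -0.332  0.055]
small [0.5444 0.2066 0.0105] [0.5995 0.2652 0.0495] [0.5719 0.2359 0.03  ]
glue [ 0.554  -0.4072  0.0102] [ 0.7353 -0.0106  0.1919] [ 0.6446 -0.2089  0.101 ]
vial [ 0.515  -0.6081  0.0101] [ 0.5778 -0.5016  0.0534] [ 0.5464 -0.5549  0.0318]
rocks [ 0.2679 -0.4481  0.01  ] [ 0.3319 -0.3887  0.0138] [ 0.2999 -0.4184  0.0119]
```

View pics/c1.png

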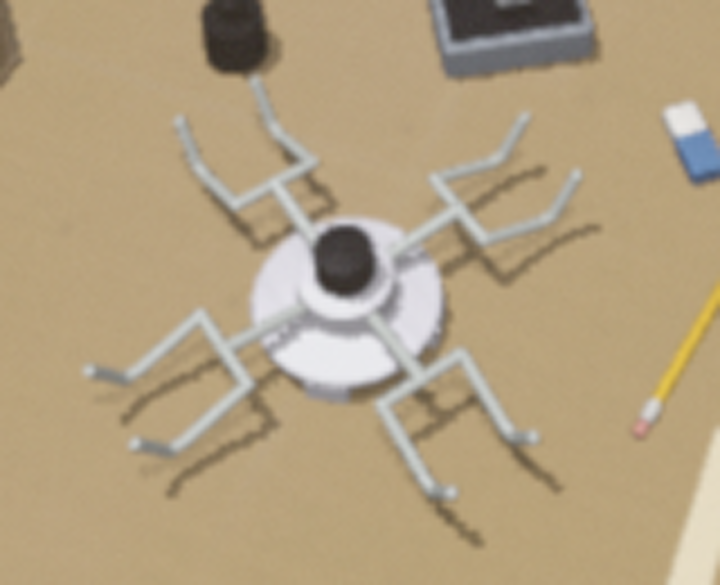

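View pics/c2.png

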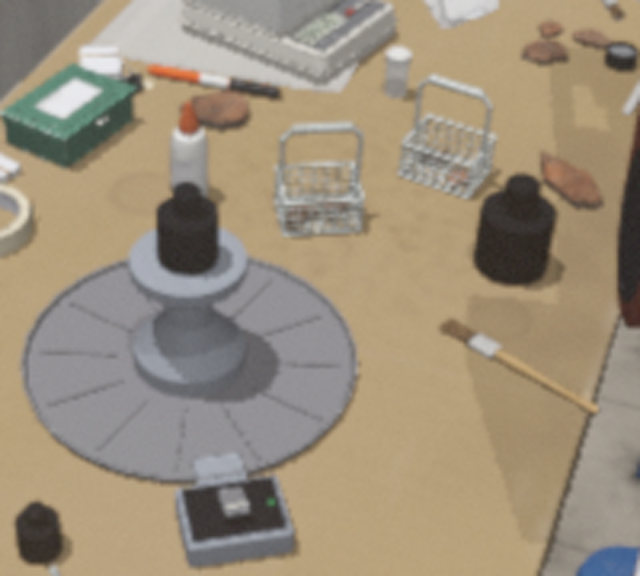

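```bash
cat > top.py <<'E'
from m import *
import sys
def top(names,out,res=0.002,x0=.2,x1=1.0,y0=-.7,y1=.5):
    H=int((x1-x0)/res);W=int((y1-y0)/res); im=np.zeros((H,W,3),np.uint8); zb=np.full((H,W),-1.)
    for n in names:
        X,p,ok=cloud(n); ok&=(X[...,2]>-.02)&(X[...,2]<.25)
        P=X[ok];C=p[ok]; r=((x1-P[:,0])/res).astype(int); c=((y1-P[:,1])/res).astype(int)
        k=(r>=0)&(r<H)&(c>=0)&(c<W)
        for i,j,z,cc in zip(r[k],c[k],P[k][:,2],C[k]):
            if z>zb[i,j]: zb[i,j]=z; im[i,j]=cc[::-1]
    im=cv2.dilate(im,np.ones((2,2)))
    for x in np.arange(.2,1.0,.1): cv2.putText(im,f'{x:.1f}',(0,int((x1-x)/res)),0,.35,(0,255,255)); cv2.line(im,(0,int((x1-x)/res)),(W,int((x1-x)/res)),(90,90,0),1)
    for y in np.arange(y0,y1,.1): cv2.putText(im,f'{y:.1f}',(int((y1-y)/res),10),0,.35,(0,255,255)); cv2.line(im,(int((y1-y)/res),0),(int((y1-y)/res),H),(90,90,0),1)
    cv2.imwrite(out,im)
if __name__=='__main__': top(sys.argv[2:],sys.argv[1])
E
python3 top.py pics/top0.png side0 scene0
```

```text
(no output)
```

View pics/top0.png

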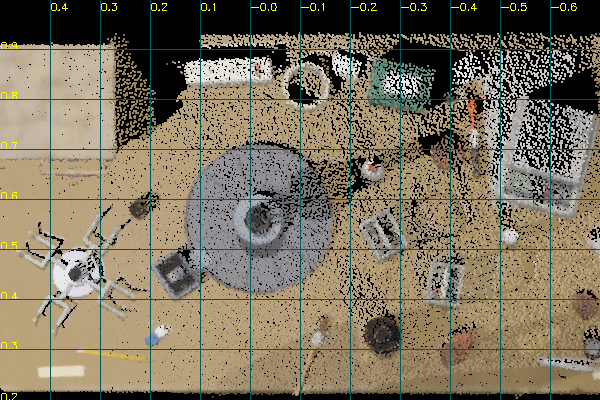

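Run:
```python
from m import *
np.set_printoptions(precision=4,suppress=True)
p,d,K,R,t=ld('side0')
print('glue base',ray(K,R,t,298,198,0),'vial',ray(K,R,t,364,168,0),'table',)
s=ctrl.sense(); w,x,y,z=s['ee_rot']
from scipy.spatial.transform import Rotation as Ro
M=Ro.from_quat([x,y,z,w]).as_matrix(); print(M)
X,c=reg('side0',215,335,320,415)
P=X[(X[:,2]>.04)&(X[:,2]<.05)]; q=P[:,:2]-[.4535,.350]; r=np.hypot(*q.T); k=r>.1
print(np.sort(np.degrees(np.arctan2(q[k,1],q[k,0]))).round(0), r[k].max())
```

```text
glue base [ 0.6745 -0.2583 -0.    ] vial [ 0.529  -0.5246  0.    ] table
[[-0.0004  0.3837 -0.9235]
 [ 0.0014 -0.9235 -0.3837]
 [-1.     -0.0014 -0.0002]]
[-133. -132. -132. -131. -113. -112. -112. -112. -111. -110.  -23.  -22.
  -22.  -21.  -21.  -21.  -21.   47.   47.   49.   49.   49.   49.   49.
   49.   67.   68.   69.   69.   69.   70.   70.  138.  138.  138.  138.
  139.  139.  139.  139.  159.  159.  159.  159.  159.  160.] 0.12667335368752758
```

```bash
cat > plan.py <<'E'
import sys; from h import *
def th():
    s=ctrl.sense(); w,x,y,z=s['ee_rot']; v=np.array([2*(x*y-w*z),1-2*(x*x+z*z)]); return np.degrees(np.arctan2(v[1],v[0])),s
def plan(x,y,z,t=None):
    a,s=th(); d=np.array([x,y,z])-s['eef_pos']; r=np.radians(a); yv=np.array([np.cos(r),np.sin(r)]); zv=np.array([yv[1],-yv[0]])
    L=np.linalg.norm(d)
    turn=None
    if t is not None: turn=-((t-a+90)%180-90)
    print('at',s['eef_pos'].round(4),'th',round(a,2),'t',round(s['t'],2),'open',round(s['opening'],4),'F',s['force'].round(1))
    print('cm tool x,y,z:',(-d[2]*100).round(2),(d[:2]@yv*100).round(2),(d[:2]@zv*100).round(2),'len',round(L*100,2),'turn',turn)
if __name__=='__main__': plan(*map(float,sys.argv[1:]))
E
python3 plan.py .561 -.0155 .28
```

```text
at [ 0.2397 -0.5767  0.2217] th -67.44 t 0.15 open 0.0872 F [ 0.1  1.5 -0.2]
cm tool x,y,z: -5.83 -39.5 -51.21 len 64.93 turn None
```

Emit:
send_rows([
  [-3,0,0,0,0.7],
  [-3,0,0,0,0.7],
  [0,-2.47,-3.2,0,0.7],
  [0,-2.47,-3.2,0,0.7],
  [0,-2.47,-3.2,0,0.7],
  [0,-2.47,-3.2,0,0.7],
  [0,-2.47,-3.2,0,0.7],
  [0,-2.47,-3.2,0,0.7],
])

```text
t: 0.82
eef_pos: [0.3607, -0.3647, 0.2823]
ee_rot: [-0.138, -0.693, -0.138, 0.693]
force: [0.3, -0.2, -0.4]
opening: 0.0613
```

Emit:
send_rows([
  [0,-2.47,-3.2,0,0.6],
  [0,-2.47,-3.2,0,0.6],
  [0,-2.47,-3.2,0,0.6],
  [0,-2.47,-3.2,0,0.6],
  [0,-2.47,-3.2,0,0.6],
  [0,-2.47,-3.2,0,0.6],
  [0,-2.47,-2,0,0.6],
  [0,0,0,0,0.6],
])

```text
t: 1.48
eef_pos: [0.4909, -0.1204, 0.2823]
ee_rot: [0.139, 0.693, 0.141, -0.693]
force: [-0.7, -0.2, -0.5]
opening: 0.0521
```

```bash
python3 plan.py .561 -.0155 .28
python3 - <<'E'
from h import *
snap('wrist','w1')
E
```

```text
at [ 0.4909 -0.1204  0.2823] th -67.11 t 1.48 open 0.0521 F [-0.7 -0.2 -0.5]
cm tool x,y,z: 0.23 -6.93 -10.54 len 12.62 turn None
```

View pics/w1.png

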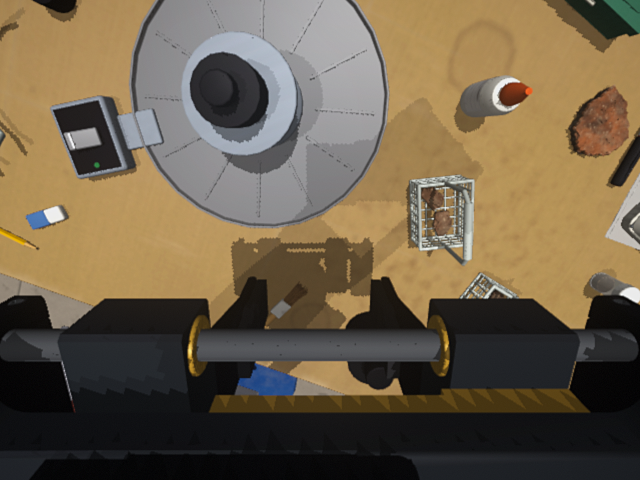

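Run:
```python
from m import *
np.set_printoptions(precision=4,suppress=True)
X,p,ok=cloud('w1')
Z=X[...,2]
for a,b in [(.185,.195),(.115,.124),(.16,.17)]:
    m=(ok&(Z>a)&(Z<b)).astype(np.uint8); m[:, :150]=0; m[230:]=0; m[:,330:]=0
    P=X[m>0]; c,r=cv2.minEnclosingCircle(P[:,:2].astype(np.float32)); print(a,len(P),c,r,P.mean(0),P.min(0),P.max(0))
```

```text
0.185 1068 (0.564363956451416, -0.014709707349538803) 0.012034634128212929 [ 0.5644 -0.0153  0.1902] [ 0.5526 -0.0264  0.185 ] [ 0.5759 -0.003   0.193 ]
0.115 6596 (0.5643108487129211, -0.014531620778143406) 0.050021786242723465 [ 0.5671 -0.0207  0.1205] [ 0.5149 -0.0643  0.115 ] [0.6141 0.0346 0.124 ]
0.16 3076 (0.5642582178115845, -0.014772418886423111) 0.0260312557220459 [ 0.5651 -0.0169  0.1674] [ 0.5387 -0.0404  0.16  ] [0.5899 0.011  0.1699]
```

```bash
python3 plan.py .563 -.0147 .22
```

```text
at [ 0.4902 -0.1229  0.2823] th -67.15 t 1.53 open 0.0522 F [0.3 0.  0.2]
cm tool x,y,z: 6.23 -7.14 -10.91 len 14.45 turn None
```

Emit:
send_rows([
  [0,-1.8,-2.73,0,0.6],
  [0,-1.8,-2.73,0,0.6],
  [0,-1.8,-2.73,0,0.6],
  [0,-1.74,-2.72,0,0.6],
  [3,0,0,0,0.6],
  [3,0,0,0,0.6],
  [0,0,0,0,0.6],
  [0,0,0,0,0.6],
])

```text
t: 2.2
eef_pos: [0.5614, -0.0186, 0.2206]
ee_rot: [-0.137, -0.692, -0.139, 0.695]
force: [0.1, 0.2, 0.9]
opening: 0.0523
```

```bash
python3 plan.py .563 -.0147 .171
python3 - <<'E'
from h import *
snap('wrist','w2')
E
```

```text
at [ 0.5614 -0.0186  0.2206] th -67.49 t 2.2 open 0.0523 F [0.1 0.2 0.9]
cm tool x,y,z: 4.96 -0.3 -0.3 len 4.98 turn None
```

View pics/w2.png

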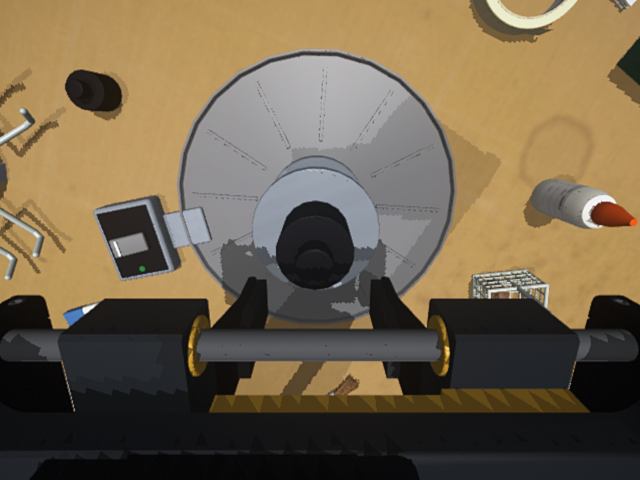

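The cap knob, at px (315,260), lies midway between the fingers. I'm lowering and gripping.

Emit:
send_rows([
  [2.0,-0.15,-0.15,0,0.6],
  [2.0,-0.15,-0.15,0,0.6],
  [0.9,0,0,0,0.6],
  [0,0,0,0,0.6],
  [0,0,0,0,0.2],
  [0,0,0,0,0.2],
  [0,0,0,0,0.2],
  [0,0,0,0,0.2],
], force=20)

```text
t: 2.92
eef_pos: [0.5654, -0.0141, 0.175]
ee_rot: [0.139, 0.694, 0.138, -0.693]
force: [-0.1, 0.5, 0.1]
opening: 0.0332
```

Emit:
send_rows([
  [0,0,0,0,0.2],
  [0,0,0,0,0.2],
  [-1.5,0,0,0,0.2],
  [-2,0,0,0,0.2],
  [-2,0,0,0,0.2],
  [-2,0,0,0,0.2],
  [0,0,0,0,0.2],
  [0,0,0,0,0.2],
])

```text
t: 3.58
eef_pos: [0.5654, -0.014, 0.2497]
ee_rot: [0.139, 0.694, 0.138, -0.693]
force: [-0.2, -0.4, -0.3]
opening: 0.0232
```

```bash
python3 plan.py .365 .04 .25
python3 - <<'E'
from h import *
snap('side','s3'); snap('wrist','w3')
E
```

```text
at [ 0.5654 -0.014   0.2497] th -67.43 t 3.58 open 0.0232 F [-0.2 -0.4 -0.3]
cm tool x,y,z: -0.03 -12.67 16.43 len 20.75 turn None
```

View pics/s3.png

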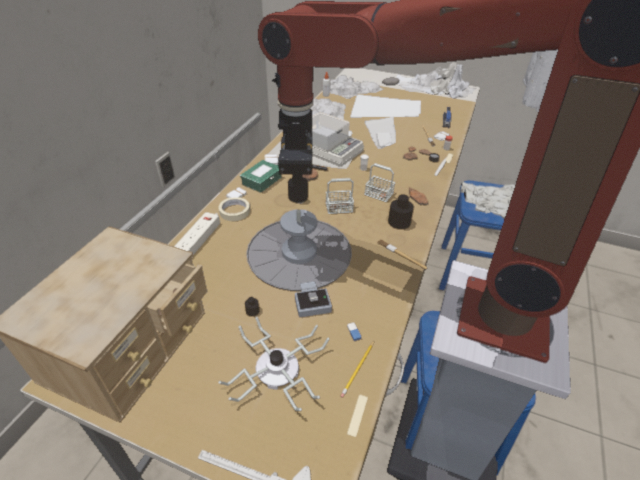

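The cap is off and held at px (298,188), with a 23 mm opening that matches the 24 mm knob. I'm carrying it to (0.365, 0.04).

Emit:
send_rows([
  [0,-2.1,2.73,0,0.2],
  [0,-2.1,2.73,0,0.2],
  [0,-2.1,2.73,0,0.2],
  [0,-2.1,2.73,0,0.2],
  [0,-2.1,2.73,0,0.2],
  [0,-2.1,2.73,0,0.2],
  [0,0,0,0,0.2],
  [0,0,0,0,0.2],
])

```text
t: 4.35
eef_pos: [0.3635, 0.0401, 0.2474]
ee_rot: [-0.139, -0.693, -0.139, 0.693]
force: [0.5, -0.2, -1.1]
opening: 0.023
```

Emit:
send_rows([
  [4,0,0,0,0.2],
  [4,0,0,0,0.2],
  [4,0,0,0,0.2],
  [4,0,0,0,0.2],
  [2.5,0,0,0,0.2],
  [0,0,0,0,0.2],
  [0,0,0,0,0.2],
  [0,0,0,0,0.2],
])

```text
t: 5.02
eef_pos: [0.3664, 0.0394, 0.0647]
ee_rot: [0.138, 0.694, 0.138, -0.693]
force: [0.4, 0.1, -0.3]
opening: 0.023
```

Emit:
send_rows([
  [0.6,0,0,0,0.2],
  [0.2,0,0,0,0.2],
  [0,0,0,0,0.2],
  [0,0,0,0,0.2],
])

```text
t: 5.35
eef_pos: [0.3656, 0.0396, 0.0562]
ee_rot: [0.138, 0.694, 0.138, -0.693]
force: [-0.3, -0.5, -1.4]
opening: 0.023
```

```bash
python3 plan.py .365 .04 .055
python3 - <<'E'
from h import *
snap('scene','c4')
E
python3 -c "
import cv2
a=cv2.imread('pics/c4.png'); cv2.imwrite('pics/c4b.png',cv2.resize(a[180:360,180:380],None,fx=3.2,fy=3.2))"
```

```text
at [0.3656 0.0396 0.0562] th -67.44 t 5.35 open 0.023 F [-0.3 -0.5 -1.4]
cm tool x,y,z: 0.12 -0.07 0.04 len 0.15 turn None
```

View pics/c4b.png

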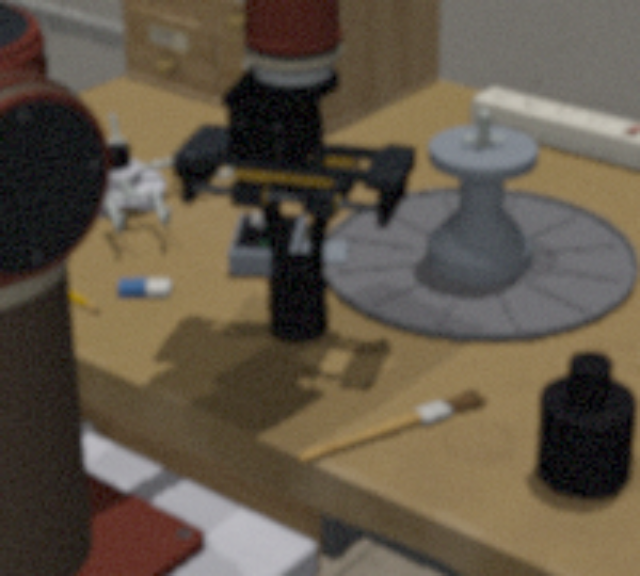

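The cap sits upright just above the table at crop px (298,300). The spindle is bare at (483,130).

Emit:
send_rows([
  [0.2,0,0,0,0.2],
  [0,0,0,0,0.2],
  [0,0,0,0,0.2],
])

```text
t: 5.65
eef_pos: [0.3659, 0.0395, 0.0542]
ee_rot: [0.139, 0.694, 0.138, -0.693]
force: [0.7, -1.1, 3.8]
opening: 0.0234
```

Emit:
send_rows([
  [0,0,0,0,0.45],
  [0,0,0,0,0.45],
  [0,0,0,0,0.45],
  [-4,0,0,0,0.6],
  [-4,0,0,0,0.6],
  [-4,0,0,0,0.6],
  [-4,0,0,0,0.6],
  [0,0,0,0,0.6],
])

```text
t: 6.32
eef_pos: [0.3692, 0.0393, 0.2217]
ee_rot: [0.14, 0.698, 0.137, -0.689]
force: [1.8, 0.0, 0.1]
opening: 0.0515
```

```bash
python3 plan.py .48 -.08 .3
python3 - <<'E'
from h import *
snap('side','s5');
E
python3 -c "
import cv2
a=cv2.imread('pics/s5.png'); cv2.imwrite('pics/s5b.png',cv2.resize(a[170:350,230:430],None,fx=3.2,fy=3.2))"
```

```text
at [0.3692 0.0393 0.2217] th -67.43 t 6.32 open 0.0515 F [1.8 0.  0.1]
cm tool x,y,z: -7.83 15.26 -5.65 len 18.07 turn None
```

View pics/s5b.png

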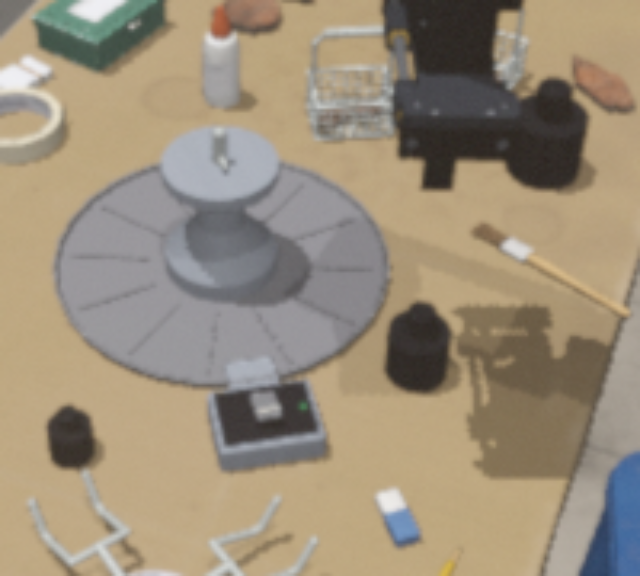

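The cap stands upright on the table at crop px (418,345), clear of the tray. Next is a wrist look at the spindle pin.

Emit:
send_rows([
  [-0.5,2.9,-2.2,0,0.6],
  [-0.5,2.9,-2.2,0,0.6],
  [-0.5,2.9,-2.2,0,0.6],
  [-0.5,2.9,-2.2,0,0.6],
  [0,0,0,0,0.6],
  [0,0,0,0,0.6],
])

```text
t: 6.87
eef_pos: [0.4905, -0.0343, 0.2308]
ee_rot: [-0.137, -0.692, -0.139, 0.695]
force: [0.3, 0.0, 0.2]
opening: 0.0522
```

```bash
python3 plan.py .48 -.08 .25
python3 - <<'E'
from h import *
snap('wrist','w6')
E
```

```text
at [ 0.4905 -0.0343  0.2308] th -67.53 t 6.87 open 0.0522 F [0.3 0.  0.2]
cm tool x,y,z: -1.92 3.82 2.71 len 5.06 turn None
```

View pics/w6.png

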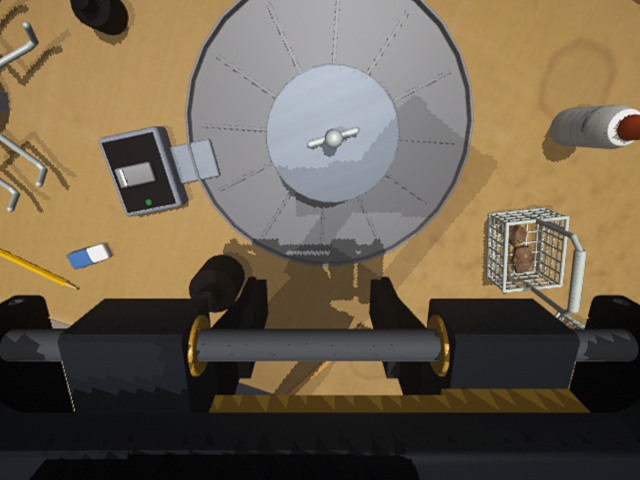

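Run:
```python
from m import *
np.set_printoptions(precision=4,suppress=True)
X,p,ok=cloud('w6'); Z=X[...,2]; R_=np.zeros_like(ok); R_[60:215,255:405]=1
def g(a,b): return X[ok&R_&(Z>a)&(Z<b)]
P=g(.115,.1235); c,r=cv2.minEnclosingCircle(P[:,:2].astype(np.float32)); print('flange',c,r,P[:,2].mean())
P=g(.125,.136); q=P[:,:2]; rr=cv2.minAreaRect(q.astype(np.float32)); w=np.linalg.svd(q-q.mean(0))[2][0]; print('pin',len(P),rr,np.degrees(np.arctan2(w[1],w[0]))%180, np.median(P[:,2]))
P=g(.14,.16); print('shaft',len(P),P.mean(0),P.min(0),P.max(0),cv2.minEnclosingCircle(P[:,:2].astype(np.float32)))
P=g(.152,.16);print(P.mean(0))
p_,d,K,R,t=ld('w6')
a=ray(K,R,t,308,144.5,.127);b=ray(K,R,t,358,130.5,.127); v=a-b; print(a,b,np.linalg.norm(v),np.degrees(np.arctan2(v[1],v[0]))%180)
# box
Bx=X[ok&(Z>.018)&(Z<.03)&(np.arange(640)[None]<190)&(np.arange(640)[None]>95)&(np.arange(480)[:,None]>120)&(np.arange(480)[:,None]<220)]
print('box',cv2.minAreaRect(Bx[:,:2].astype(np.float32)))
Bx=X[ok&(Z>.031)&(Z<.05)&(np.arange(640)[None]<190)&(np.arange(640)[None]>95)&(np.arange(480)[:,None]>120)&(np.arange(480)[:,None]<220)]
print('rocker',Bx.mean(0),Bx.min(0),Bx.max(0),cv2.minAreaRect(Bx[:,:2].astype(np.float32)), Bx[Bx[:,2].argmax()])
```

```text
flange (0.5645601749420166, -0.014544404111802578) 0.050023820251226425 0.12037619779447012
pin 252 ((0.5655691027641296, -0.013413630425930023), (0.008043819107115269, 0.03839869052171707), 38.557403564453125) 128.42625904983876 0.12935067834548356
shaft 266 [ 0.5645 -0.0142  0.1533] [ 0.5586 -0.0203  0.1457] [ 0.5701 -0.0085  0.1566] ((0.5639320611953735, -0.014465131796896458), 0.00597338518127799)
[ 0.5645 -0.0144  0.154 ]
[0.5525 0.     0.127 ] [ 0.5754 -0.0297  0.127 ] 0.037518541445394016 127.6953757220648
box ((0.45371559262275696, 0.15039515495300293), (0.08405470848083496, 0.06427797675132751), 33.98856735229492)
rocker [0.4539 0.1503 0.0378] [0.4373 0.1321 0.0313] [0.4697 0.1687 0.0438] ((0.4535979628562927, 0.1504533886909485), (0.01991933211684227, 0.033223576843738556), 33.88783264160156) [0.4406 0.1563 0.0438]
```

```bash
python3 plan.py .584 -.0885 .231
```

```text
at [ 0.4896 -0.0337  0.2311] th -67.48 t 6.92 open 0.0521 F [-0.6  0.9  0.9]
cm tool x,y,z: 0.01 8.68 -6.62 len 10.92 turn None
```

Emit:
send_rows([
  [0,0,0,-7.1,0.6],
  [0,0,0,-7.1,0.6],
  [0,0,0,-7.1,0.6],
  [0,0,0,-7.1,0.6],
  [0,0,0,-7.1,0.6],
  [0,0,0,-7.1,0.6],
  [0,0,0,-7.1,0.6],
  [0,0,0,-7.1,0.6],
])

```text
t: 7.58
eef_pos: [0.4891, -0.0326, 0.2328]
ee_rot: [-0.453, -0.542, -0.454, 0.543]
force: [-0.0, 0.2, 0.1]
opening: 0.0521
```

Emit:
send_rows([
  [0,0,0,-7.1,0.6],
  [0,0,0,-7.1,0.6],
  [0,0,0,-7.1,0.6],
  [0,0,0,-7.1,0.6],
  [0,0,0,-4.8,0.6],
  [0,0,0,0,0.6],
  [0,0,0,0,0.6],
])

```text
t: 8.17
eef_pos: [0.4897, -0.033, 0.2331]
ee_rot: [0.588, 0.393, 0.588, -0.393]
force: [-0.4, -0.3, 0.6]
opening: 0.0521
```

```bash
python3 plan.py .584 -.0885 .231
```

```text
at [ 0.4897 -0.033   0.2331] th 22.45 t 8.17 open 0.0521 F [-0.4 -0.3  0.6]
cm tool x,y,z: 0.21 6.6 8.74 len 10.95 turn None
```

Emit:
send_rows([
  [0,2.2,2.9,0,0.6],
  [0,2.2,2.9,0,0.6],
  [0,2.2,2.9,0,0.6],
  [0,0,0,0,0.6],
  [0,0,0,0,0.6],
  [0,0,0,0,0.6],
])

```text
t: 8.67
eef_pos: [0.5842, -0.0882, 0.2328]
ee_rot: [0.587, 0.393, 0.589, -0.393]
force: [0.6, -0.3, -0.0]
opening: 0.052
```

```bash
cat > spin.py <<'E'
from m import *
import sys
np.set_printoptions(precision=4,suppress=True)
n=sys.argv[1]
X,p,ok=cloud(n); Z=X[...,2]; R_=np.hypot(X[...,0]-.5644,X[...,1]+.0145)<.06
def g(a,b): return X[ok&R_&(Z>a)&(Z<b)]
P=g(.115,.1235); c,r=cv2.minEnclosingCircle(P[:,:2].astype(np.float32)); print('flange',c,r,P[:,2].mean())
P=g(.125,.136); q=P[:,:2]; rr=cv2.minAreaRect(q.astype(np.float32)); w=np.linalg.svd(q-q.mean(0))[2][0]; print('pin',len(P),rr,np.degrees(np.arctan2(w[1],w[0]))%180, np.median(P[:,2]))
P=g(.14,.16); print('shaft',len(P),P.mean(0),cv2.minEnclosingCircle(P[:,:2].astype(np.float32)))
E
python3 plan.py .584 -.0885 .231; python3 -c "
from h import *
snap('wrist','w7')"; python3 spin.py w7
```

```text
at [ 0.5842 -0.0882  0.2328] th 22.48 t 8.67 open 0.052 F [ 0.6 -0.3 -0. ]
cm tool x,y,z: 0.18 -0.03 0.02 len 0.18 turn None
flange (0.5640571713447571, -0.014149034395813942) 0.050214286893606186 0.12040665588502424
pin 246 ((0.5632815957069397, -0.014740943908691406), (0.007184251211583614, 0.038566477596759796), 38.483455657958984) 128.54909980471845 0.12930923503266162
shaft 264 [ 0.5639 -0.014   0.1532] ((0.5656022429466248, -0.016934076324105263), 0.0048228600062429905)
```

View pics/w7.png

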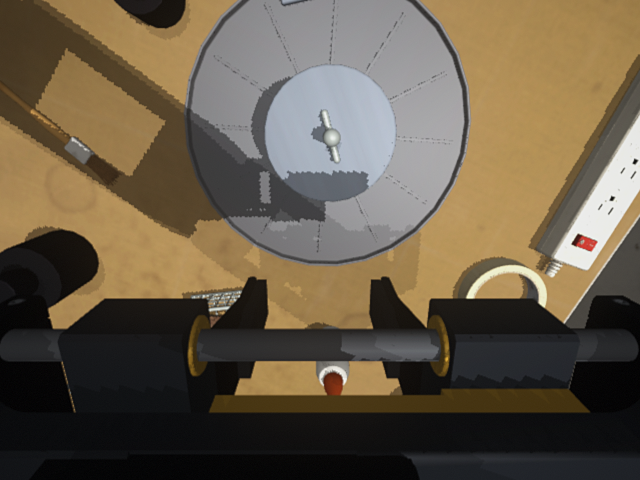

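Both views give the spindle at (0.5642, -0.0143) and the pin at 128.5°. On to the carrier.

```bash
python3 plan.py .46 .275 .233 13.5
```

```text
at [ 0.5842 -0.088   0.2334] th 22.52 t 8.72 open 0.052 F [ 0.1 -0.1 -0.3]
cm tool x,y,z: 0.04 2.43 -38.29 len 38.36 turn 9.015833075049215
```

Emit:
send_rows([
  [0,0.24,-3.83,0,0.6],
  [0,0.24,-3.83,0,0.6],
  [0,0.24,-3.83,0,0.6],
  [0,0.24,-3.83,0,0.6],
  [0,0.24,-3.83,0,0.6],
  [0,0.24,-3.83,0,0.6],
  [0,0.24,-3.83,0,0.6],
  [0,0.24,-3.83,0,0.6],
])

```text
t: 9.38
eef_pos: [0.4832, 0.2035, 0.2346]
ee_rot: [0.589, 0.393, 0.588, -0.392]
force: [0.1, -0.4, 0.4]
opening: 0.0522
```

Emit:
send_rows([
  [0,0.24,-3.83,0,0.6],
  [0,0.24,-3.83,0,0.6],
  [0,0,0,4.5,0.6],
  [0,0,0,4.5,0.6],
  [0,0,0,0,0.6],
  [0,0,0,0,0.6],
  [0,0,0,0,0.6],
])

```text
t: 9.97
eef_pos: [0.4599, 0.2739, 0.2341]
ee_rot: [0.556, 0.437, 0.556, -0.437]
force: [-0.2, -0.3, -0.1]
opening: 0.0522
```

```bash
python3 plan.py .4535 .350 .12 13.5;python3 -c "
from h import *
snap('wrist','w8')"
```

```text
at [0.4599 0.2739 0.2341] th 13.67 t 9.97 open 0.0522 F [-0.2 -0.3 -0.1]
cm tool x,y,z: 11.41 1.17 -7.55 len 13.73 turn 0.16561368445039193
```

View pics/w8.png

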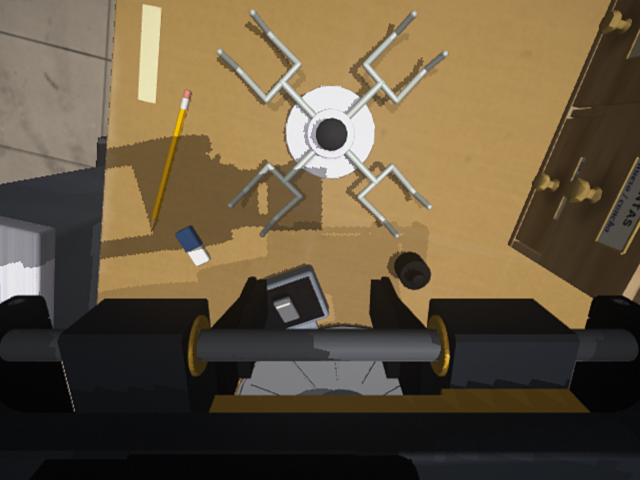

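```bash
cat > carr.py <<'E'
from m import *
import sys
np.set_printoptions(precision=4,suppress=True)
def carr(n,c0,z0=0.):
    X,p,ok=cloud(n); Z=X[...,2]-z0; D=np.hypot(X[...,0]-c0[0],X[...,1]-c0[1])
    P=X[ok&(D<.03)&(Z>.055)&(Z<.066)]; c,r=cv2.minEnclosingCircle(P[:,:2].astype(np.float32)); print('knob',c,r,P[:,2].max(),P.mean(0))
    c=np.array(c)
    # arms: 4-fold phase of wire points beyond 65mm
    q=X[ok&(D>.068)&(D<.13)&(Z>.018)&(Z<.05)][:,:2]-c; a=np.arctan2(q[:,1],q[:,0])
    ph=np.angle(np.exp(4j*a).mean())/4; print('phase deg',np.degrees(ph)%90,len(q))
    for k in range(4):
        b=ph+k*np.pi/2; d=(a-b+np.pi)%(2*np.pi)-np.pi; m=np.abs(d)<.5; print('  arm',np.degrees(b).round(1),np.degrees(d[m].mean()).round(2),m.sum(),np.hypot(*q[m].T).max())
    return c,ph
if __name__=='__main__': carr(sys.argv[1],[float(sys.argv[2]),float(sys.argv[3])],float(sys.argv[4]))
E
python3 carr.py w8 .4535 .35 0
```

```text
knob (0.45485299825668335, 0.35150429606437683) 0.014947081916034222 0.061524037613279334 [0.4547 0.3515 0.059 ]
phase deg 58.29820442197568 3487
  arm -31.7 0.71 734 0.12602421788965212
  arm 58.3 0.48 1107 0.12617494639476146
  arm 148.3 -0.66 983 0.12646727484297596
  arm 238.3 -0.5 663 0.12666582948881183
```

```bash
python3 plan.py .4548 .3515 .10 13.3
```

```text
at [0.4601 0.2738 0.234 ] th 13.62 t 10.02 open 0.0516 F [ 0.3 -0.8 -0.5]
cm tool x,y,z: 13.4 1.31 -7.68 len 15.5 turn 0.3227078345277903
```

Emit:
send_rows([
  [0,0.33,-2.6,0,0.6],
  [0,0.33,-2.6,0,0.6],
  [0,0.33,-2.6,0,0.6],
  [3.4,0,0,0,0.6],
  [3.4,0,0,0,0.6],
  [3.4,0,0,0,0.6],
  [3,0,0,0,0.6],
  [0,0,0,0,0.6],
])

```text
t: 10.68
eef_pos: [0.4473, 0.3491, 0.0945]
ee_rot: [0.554, 0.433, 0.557, -0.441]
force: [-1.8, 0.0, -1.7]
opening: 0.0523
```

```bash
python3 plan.py .4548 .3515 .043 13.3
```

```text
at [0.4473 0.3491 0.0945] th 13.56 t 10.68 open 0.0523 F [-1.8  0.  -1.7]
cm tool x,y,z: 5.15 0.79 -0.06 len 5.21 turn 0.26381304198550026
```

Emit:
send_rows([
  [0,0.35,0,0,0.6],
  [0,0,0,0,0.6],
  [0,0,0,0,0.6],
  [0,0,0,0,0.6],
])

```text
t: 11.02
eef_pos: [0.4569, 0.3539, 0.1044]
ee_rot: [0.556, 0.439, 0.555, -0.436]
force: [-0.7, -1.2, -1.6]
opening: 0.0521
```

```bash
python3 plan.py .4548 .3515 .043 13.3
```

```text
at [0.4569 0.3539 0.1044] th 13.55 t 11.02 open 0.0521 F [-0.7 -1.2 -1.6]
cm tool x,y,z: 6.14 -0.27 0.19 len 6.15 turn 0.25157002486959357
```

Emit:
send_rows([
  [2,-0.15,0.1,0,0.6],
  [2,0,0,0,0.6],
  [1.5,0,0,0,0.6],
  [0.3,0,0,0,0.6],
  [0,0,0,0,0.6],
  [0,0,0,0,0.6],
  [0,0,0,0,0.6],
  [0,0,0,0,0.6],
])

```text
t: 11.68
eef_pos: [0.455, 0.3524, 0.0452]
ee_rot: [0.556, 0.438, 0.555, -0.437]
force: [-0.5, 0.0, -0.3]
opening: 0.0523
```

```bash
python3 plan.py .4548 .3515 .043 13.3
```

```text
at [0.455  0.3524 0.0452] th 13.56 t 11.68 open 0.0523 F [-0.5  0.  -0.3]
cm tool x,y,z: 0.22 -0.04 0.09 len 0.24 turn 0.26494950140826745
```

Emit:
send_rows([
  [0.2,0,0.08,0,0.6],
  [0,0,0,0,0.6],
  [0,0,0,0,0.25],
  [0,0,0,0,0.25],
  [0,0,0,0,0.25],
  [0,0,0,0,0.25],
  [0,0,0,0,0.25],
  [0,0,0,0,0.25],
], force=40)

```text
t: 12.35
eef_pos: [0.4539, 0.351, 0.0415]
ee_rot: [0.555, 0.437, 0.556, -0.438]
force: [-1.1, -1.0, 0.5]
opening: 0.0283
```

Emit:
send_rows([
  [-2,0,0,0,0.25],
  [-3,0,0,0,0.25],
  [-3,0,0,0,0.25],
  [-4,0,0,0,0.25],
  [-4,0,0,0,0.25],
  [-2,0,0,0,0.25],
  [0,0,0,0,0.25],
  [0,0,0,0,0.25],
])

```text
t: 13.02
eef_pos: [0.4542, 0.3511, 0.2215]
ee_rot: [0.556, 0.438, 0.555, -0.437]
force: [-0.0, -0.8, -4.7]
opening: 0.0285
```

```bash
python3 plan.py .5642 -.0143 .228 -6.3; python3 -c "
from h import *
snap('side','s9');snap('wrist','w9')"
```

```text
at [0.4542 0.3511 0.2215] th 13.56 t 13.02 open 0.0285 F [-0.  -0.8 -4.7]
cm tool x,y,z: -0.65 2.12 38.1 len 38.16 turn 19.863189017168438
```

View pics/s9.png

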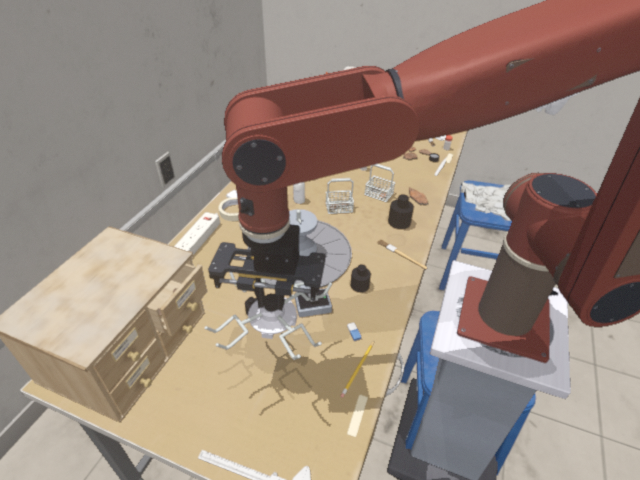

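View pics/w9.png

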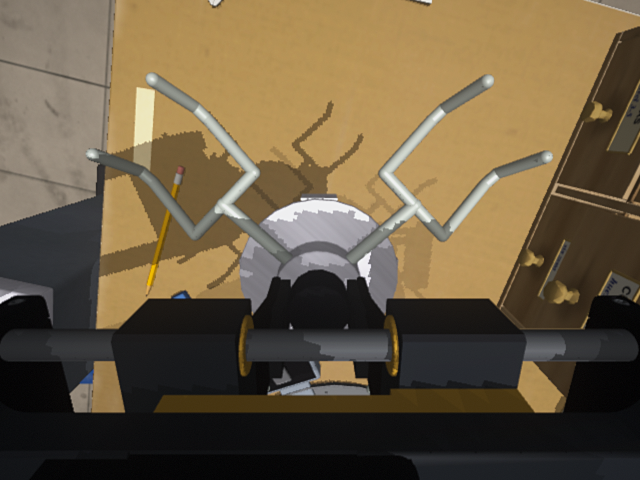

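Run:
```python
from m import *
np.set_printoptions(precision=4,suppress=True)
X,p,ok=cloud('w9'); Z=X[...,2]; D=np.hypot(X[...,0]-.4542,X[...,1]-.3511)
u=np.arange(480)[:,None]*np.ones((1,640))
P=X[ok&(Z>.17)&(D<.135)&(u<285)]
h,e=np.histogram(P[:,2],np.arange(.17,.25,.004)); print(np.c_[e[:-1],h])
# tips: four highest points clusters
T=X[ok&(Z>.2)&(D>.1)&(D<.14)&(u<285)]
lab=np.degrees(np.arctan2(T[:,1]-.3511,T[:,0]-.4542))
for a in np.unique((lab//10)): 
    m=(lab//10)==a; print(a*10,m.sum(),T[m][T[m][:,2].argmax()])
# hub rim lower: points at z ~.19..: radius fit
H=X[ok&(Z>.178)&(Z<.2)&(D<.06)&(u<285)]; d=np.hypot(H[:,0]-.4542,H[:,1]-.3511); print('rmax',d.max())
ang=np.degrees(np.arctan2(H[:,1]-.3511,H[:,0]-.4542))
B=[]
for a in np.arange(-180,180,8):
    m=(ang>=a)&(ang<a+8)
    if m.sum()>10: B.append(H[m][d[m].argmax()])
B=np.array(B); print(len(B),circ(B[:,:2]),B[:,2])
q=P[(P[:,2]>.19)&(np.hypot(P[:,0]-.4542,P[:,1]-.3511)>.05)]
q=q[:,:2]-[.4542,.3511]; a=np.arctan2(q[:,1],q[:,0]); ph=np.angle(np.exp(4j*a).mean())/4; print('phase',np.degrees(ph)%90)
```

```text
[[   0.17     0.   ]
 [   0.174   11.   ]
 [   0.178   42.   ]
 [   0.182   41.   ]
 [   0.186   58.   ]
 [   0.19   234.   ]
 [   0.194 6434.   ]
 [   0.198 1738.   ]
 [   0.202 1541.   ]
 [   0.206 1700.   ]
 [   0.21  4042.   ]
 [   0.214 3939.   ]
 [   0.218 1022.   ]
 [   0.222  360.   ]
 [   0.226  208.   ]
 [   0.23   110.   ]
 [   0.234   21.   ]
 [   0.238    0.   ]
 [   0.242    0.   ]]
40.0 821 [0.5359 0.4439 0.2224]
60.0 606 [0.4985 0.4655 0.2238]
70.0 307 [0.496  0.4659 0.2182]
130.0 934 [0.3629 0.4343 0.223 ]
150.0 672 [0.3394 0.3949 0.2236]
160.0 204 [0.3378 0.3934 0.2208]
rmax 0.04727756119664761
25 (array([0.4538, 0.3512]), np.float64(0.04564533887980838)) [0.1855 0.1935 0.194  0.1941 0.1938 0.1912 0.1935 0.1935 0.1935 0.1942
 0.1952 0.1926 0.1938 0.1907 0.1815 0.1915 0.1786 0.1876 0.1942 0.1928
 0.1941 0.1943 0.1942 0.1943 0.1935]
phase 58.47511219214479
```

The carrier is level in the grip and centred to 0.5 mm, phase 58.5°. I'm turning 20° and carrying it to the spindle.

Emit:
send_rows([
  [-1,0,0,5,0.25],
  [-0.5,0,0,5,0.25],
  [0,0,0,5,0.25],
  [0,0,0,5,0.25],
  [0,0,0,0,0.25],
  [0,0,0,0,0.25],
])

```text
t: 13.62
eef_pos: [0.4528, 0.3502, 0.2335]
ee_rot: [-0.471, -0.525, -0.472, 0.528]
force: [0.1, -0.6, -5.4]
opening: 0.0281
```

```bash
python3 plan.py .5646 -.0144 .235 -6.4
```

```text
at [0.4528 0.3502 0.2335] th -6.29 t 13.62 open 0.0281 F [ 0.1 -0.6 -5.4]
cm tool x,y,z: -0.15 15.11 35.02 len 38.14 turn 0.10941378554861103
```

Emit:
send_rows([
  [0,1.25,2.92,0,0.25],
  [0,1.26,2.92,0,0.25],
  [0,1.26,2.92,0,0.25],
  [0,1.26,2.92,0,0.25],
  [0,1.26,2.92,0,0.25],
  [0,1.26,2.92,0,0.25],
  [0,1.26,2.92,0,0.25],
  [0,1.26,2.92,0,0.25],
])

```text
t: 14.28
eef_pos: [0.5273, 0.106, 0.235]
ee_rot: [-0.471, -0.526, -0.472, 0.527]
force: [0.5, -0.2, -3.9]
opening: 0.0282
```

Emit:
send_rows([
  [0,1.26,2.92,0,0.25],
  [0,1.26,2.92,0,0.25],
  [0,1.26,2.92,0,0.25],
  [0,1.26,2.9,0,0.25],
  [0,0,0,0,0.25],
  [0,0,0,0,0.25],
  [0,0,0,0,0.25],
  [0,0,0,0,0.25],
])

```text
t: 14.95
eef_pos: [0.5643, -0.013, 0.2357]
ee_rot: [-0.471, -0.527, -0.472, 0.527]
force: [0.9, 0.1, -4.1]
opening: 0.0284
```

```bash
python3 plan.py .5646 -.0144 .205 -6.4
```

```text
at [ 0.5643 -0.013   0.2357] th -6.33 t 14.95 open 0.0284 F [ 0.9  0.1 -4.1]
cm tool x,y,z: 3.07 0.04 0.14 len 3.07 turn 0.06825007421117846
```

Emit:
send_rows([
  [1.5,0.04,0.12,0,0.25],
  [1.5,0,0,0,0.25],
  [0,0,0,0,0.25],
  [0,0,0,0,0.25],
  [0,0,0,0,0.25],
  [0,0,0,0,0.25],
])

```text
t: 15.45
eef_pos: [0.5659, -0.0148, 0.2078]
ee_rot: [0.472, 0.528, 0.471, -0.527]
force: [0.3, -0.7, -4.9]
opening: 0.0284
```

```bash
python3 plan.py .5646 -.0144 .195 -6.4; python3 -c "
from h import *
snap('scene','c10')"; python3 -c "
import cv2
a=cv2.imread('pics/c10.png'); cv2.imwrite('pics/c10b.png',cv2.resize(a[160:310,250:410],None,fx=4,fy=4))"
```

```text
at [ 0.5659 -0.0148  0.2078] th -6.38 t 15.45 open 0.0284 F [ 0.3 -0.7 -4.9]
cm tool x,y,z: 1.28 -0.13 -0.03 len 1.29 turn 0.01636094706692859
```

View pics/c10b.png

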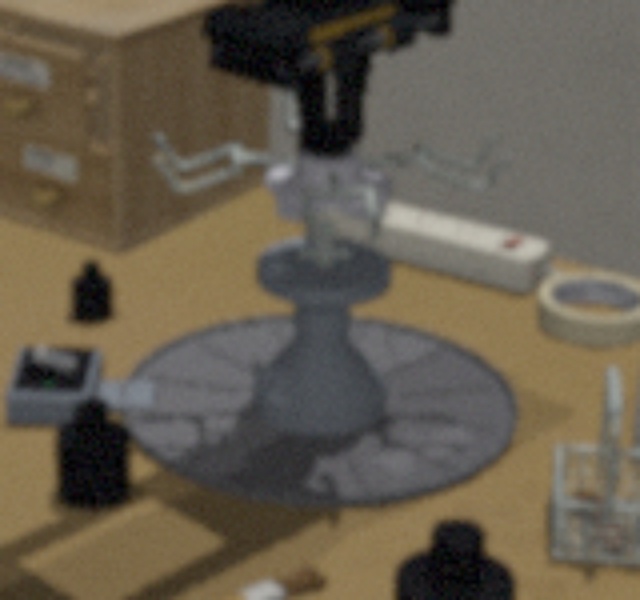

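The carrier hangs level above the shaft, crop px (325,215). I'm lowering stepwise while watching the force.

Emit:
send_rows([
  [0.4,-0.1,-0.02,0,0.25],
  [0.4,0,0,0,0.25],
  [0.4,0,0,0,0.25],
  [0.4,0,0,0,0.25],
  [0,0,0,0,0.25],
  [0,0,0,0,0.25],
  [0,0,0,0,0.25],
])

```text
t: 16.08
eef_pos: [0.5642, -0.0149, 0.1905]
ee_rot: [-0.471, -0.527, -0.471, 0.527]
force: [-0.1, 0.0, -4.6]
opening: 0.0285
```

```bash
python3 plan.py .5646 -.0144 .175 -6.4
```

```text
at [ 0.5642 -0.0149  0.1905] th -6.44 t 16.08 open 0.0285 F [-0.1  0.  -4.6]
cm tool x,y,z: 1.55 0.03 -0.05 len 1.55 turn -0.040217165862699744
```

Emit:
send_rows([
  [0.5,0,-0.03,0,0.25],
  [0.5,0,0,0,0.25],
  [0.5,0,0,0,0.25],
  [0,0,0,0,0.25],
  [0,0,0,0,0.25],
])

```text
t: 16.5
eef_pos: [0.5638, -0.0145, 0.1747]
ee_rot: [-0.471, -0.527, -0.472, 0.528]
force: [0.8, 0.6, -5.1]
opening: 0.0285
```

Emit:
send_rows([
  [0.3,0,0,0,0.25],
  [0.2,0,0,0,0.25],
  [0,0,0,0,0.25],
  [0,0,0,0,0.25],
  [0,0,0,0,0.25],
])

```text
t: 16.92
eef_pos: [0.5644, -0.0146, 0.1706]
ee_rot: [0.471, 0.527, 0.471, -0.527]
force: [0.4, 0.3, -3.9]
opening: 0.0284
```

```bash
python3 plan.py .5646 -.0144 .162 -6.4
```

```text
at [ 0.5644 -0.0146  0.1706] th -6.44 t 16.92 open 0.0284 F [ 0.4  0.3 -3.9]
cm tool x,y,z: 0.86 0.02 -0.02 len 0.87 turn -0.03716512117868831
```

Emit:
send_rows([
  [0.3,0,0,0,0.25],
  [0.2,0,0,0,0.25],
  [0,0,0,0,0.25],
  [0,0,0,0,0.25],
  [0,0,0,0,0.25],
])

```text
t: 17.33
eef_pos: [0.5643, -0.0146, 0.1655]
ee_rot: [-0.471, -0.527, -0.471, 0.527]
force: [0.5, 0.6, -3.9]
opening: 0.0286
```

Emit:
send_rows([
  [0.3,0,0,0,0.25],
  [0.2,0,0,0,0.25],
  [0,0,0,0,0.25],
  [0,0,0,0,0.25],
  [0,0,0,0,0.25],
])

```text
t: 17.75
eef_pos: [0.5645, -0.0146, 0.1615]
ee_rot: [0.471, 0.527, 0.471, -0.527]
force: [-5.1, -0.5, 4.9]
opening: 0.0283
```

It dropped past the pin and met the flange at TCP z 0.1615, as predicted. I'm releasing it.

Emit:
send_rows([
  [0,0,0,0,0.6],
  [0,0,0,0,0.6],
  [0,0,0,0,0.6],
  [-3,0,0,0,0.6],
  [-4,0,0,0,0.6],
  [-4,0,0,0,0.6],
  [0,0,0,0,0.6],
  [0,0,0,0,0.6],
])

```text
t: 18.42
eef_pos: [0.5665, -0.0149, 0.2741]
ee_rot: [0.473, 0.529, 0.469, -0.526]
force: [-0.1, -0.3, -0.8]
opening: 0.0522
```

```bash
python3 plan.py .531 -.264 .28 38; python3 -c "
from h import *
snap('side','s11');snap('wrist','w11')
from m import *
np.set_printoptions(precision=4,suppress=True)
X,p,ok=cloud('s11'); D=np.hypot(X[...,0]-.564,X[...,1]+.0145); P=X[ok&(D<.045)&(X[...,2]>.12)&(X[...,2]<.2)]
print(P[:,2].max()); 
from carr import carr
carr('w11',[.5644,-.0145],.12); carr('s11',[.562,-.0145],.12)"
```

```text
at [ 0.5665 -0.0149  0.2741] th -6.43 t 18.42 open 0.0522 F [-0.1 -0.3 -0.8]
cm tool x,y,z: -0.59 -0.73 25.15 len 25.17 turn -44.434686683115956
0.18103054613818365
knob (0.5654365420341492, -0.014328967779874802) 0.015061439946293831 0.1818041351106772 [ 0.5656 -0.0133  0.1789]
phase deg 38.253515391554124 3849
  arm 38.3 0.7 1473 0.12647481535857816
  arm 128.3 -0.87 1355 0.126342080075366
  arm 218.3 -6.44 457 0.11737278387361146
  arm 308.3 5.58 564 0.11906431857188776
knob (0.5628737807273865, -0.014548408798873425) 0.014865951612591743 0.18103054613818365 [ 0.5626 -0.0138  0.1778]
phase deg 38.75119823441449 406
  arm 38.8 -0.57 125 0.12484721903296574
  arm 128.8 0.23 99 0.12557993685106933
  arm 218.8 -0.64 105 0.1263357784052323
  arm 308.8 0.71 77 0.12786800240170326
```

View pics/s11.png

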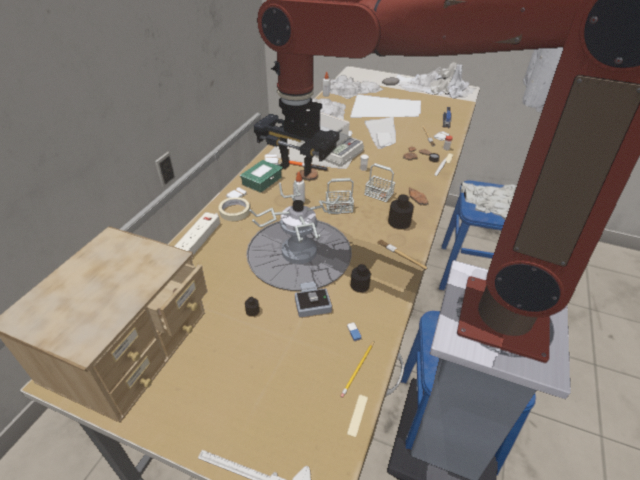

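View pics/w11.png

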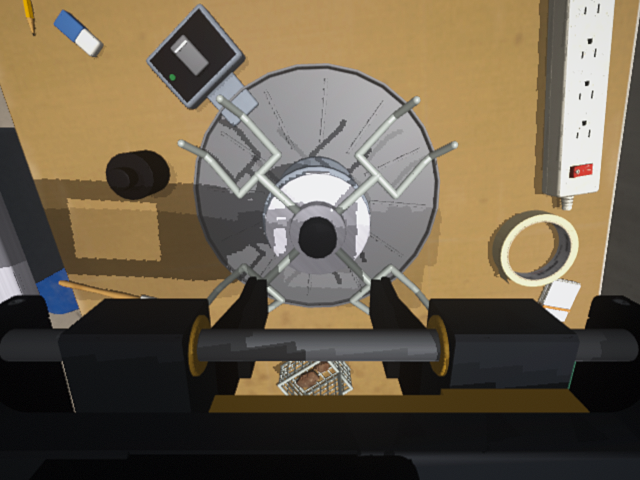

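The carrier is home, with the knob top at 0.181 where 0.180 is expected, and its arms lie at 38.4° + 90k. Next is a look at basket 1 from above.

Emit:
send_rows([
  [-0.5,0,0,6.8,0.6],
  [0,0,0,6.8,0.6],
  [0,0,0,6.8,0.6],
  [0,0,0,6.8,0.6],
  [0,0,0,6.8,0.6],
  [0,0,0,6.8,0.6],
  [0,0,0,6.8,0.6],
  [0,0,0,6.8,0.6],
])

```text
t: 19.18
eef_pos: [0.5632, -0.0144, 0.2727]
ee_rot: [-0.175, -0.683, -0.177, 0.686]
force: [-0.6, 0.1, 1.0]
opening: 0.052
```

```bash
python3 plan.py .457 -.284 .28 -60.8
```

```text
at [ 0.5632 -0.0144  0.2727] th -61.17 t 19.18 open 0.052 F [-0.6  0.1  1. ]
cm tool x,y,z: -0.73 18.5 22.3 len 28.99 turn -0.3711256851993312
```

Emit:
send_rows([
  [-0.7,2.6,3.15,0,0.6],
  [0,2.6,3.15,0,0.6],
  [0,2.6,3.15,0,0.6],
  [0,2.6,3.15,0,0.6],
  [0,2.6,3.15,0,0.6],
  [0,2.6,3.15,0,0.6],
  [0,2.6,3.15,0,0.6],
  [0,0,0,0,0.6],
])

```text
t: 19.85
eef_pos: [0.4567, -0.2865, 0.2798]
ee_rot: [-0.176, -0.683, -0.176, 0.686]
force: [-0.4, 0.4, 0.9]
opening: 0.0524
```

Emit:
send_rows([
  [0,0,0,0,0.6],
  [0,0,0,0,0.6],
  [0,0,0,0,0.6],
])

```text
t: 20.1
eef_pos: [0.4606, -0.2795, 0.2814]
ee_rot: [-0.178, -0.684, -0.179, 0.684]
force: [-0.3, 0.4, -0.1]
opening: 0.0524
```

```bash
cat > bask.py <<'E'
from m import *
import sys
np.set_printoptions(precision=4,suppress=True)
def bask(n,c0,zb=0.,rad=.05):
    X,p,ok=cloud(n); D=np.hypot(X[...,0]-c0[0],X[...,1]-c0[1]); Z=X[...,2]-zb
    P=X[ok&(D<rad)&(Z>.098)&(Z<.116)]; q=P[:,:2]; r=cv2.minAreaRect(q.astype(np.float32)); w=np.linalg.svd(q-q.mean(0))[2][0]
    s=(q-q.mean(0))@w; mid=q.mean(0)+w*(s.min()+s.max())/2
    print(n,'bar',len(P),'mid',mid,'len',np.ptp(s),'zmax',P[:,2].max(),np.median(P[:,2]),'ang',(np.degrees(np.arctan2(w[1],w[0]))%180).round(2),r)
    P=X[ok&(D<.075)&(Z>.03)&(Z<.05)]; print('  body',len(P),cv2.minAreaRect(P[:,:2].astype(np.float32)))
if __name__=='__main__': bask(sys.argv[1],[float(a) for a in sys.argv[2:4]],*[float(a) for a in sys.argv[4:]])
E
python3 plan.py .531 -.264 .2;python3 -c "
from h import *
snap('wrist','w12')"; python3 bask.py w12 .531 -.264
```

```text
at [ 0.4606 -0.2795  0.2814] th -60.76 t 20.1 open 0.0524 F [-0.3  0.4 -0.1]
cm tool x,y,z: 8.14 2.09 -6.9 len 10.87 turn None
w12 bar 745 mid [ 0.5343 -0.2634] len 0.07730479243827271 zmax 0.11224048937169985 0.10880103927136908 ang 28.99 ((0.5343594551086426, -0.2635895311832428), (0.0773114487528801, 0.009034901857376099), 29.187644958496094)
  body 942 ((0.5343217253684998, -0.26391491293907166), (0.08051347732543945, 0.06450178474187851), 28.944578170776367)
```

View pics/w12.png

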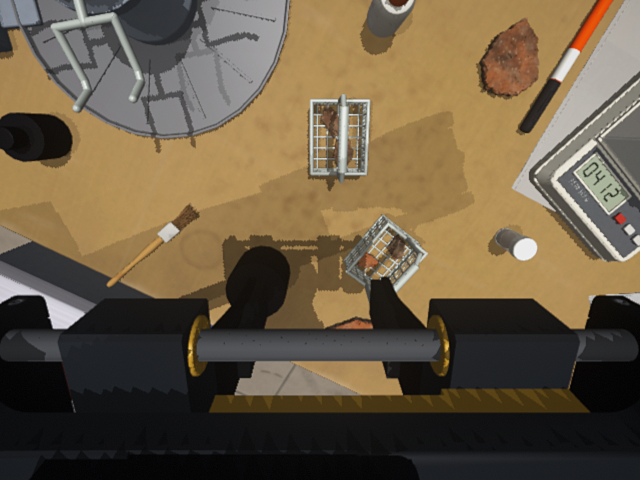

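Basket 1 is at px (340,135). Its bar middle measures (0.5343, -0.2636) at 29°, and the body rectangle of 80×64 agrees.

```bash
python3 plan.py .5343 -.2636 .16 -61
```

```text
at [ 0.4608 -0.2794  0.2818] th -60.72 t 20.15 open 0.0521 F [ 0.1 -0.3  0.5]
cm tool x,y,z: 12.18 2.21 -7.18 len 14.31 turn 0.27525780321954585
```

Emit:
send_rows([
  [0,0.73,-2.4,0,0.6],
  [0,0.73,-2.4,0,0.6],
  [0,0.74,-2.4,0,0.6],
  [4,0,0,0,0.6],
  [4,0,0,0,0.6],
  [4,0,0,0,0.6],
  [0,0,0,0,0.6],
  [0,0,0,0,0.6],
])

```text
t: 20.82
eef_pos: [0.5328, -0.2626, 0.1603]
ee_rot: [-0.177, -0.683, -0.18, 0.686]
force: [0.2, -0.5, 2.0]
opening: 0.0525
```

Emit:
send_rows([
  [0,0,0,0,0.6],
  [0,0,0,0,0.6],
  [0,0,0,0,0.6],
])

```text
t: 21.07
eef_pos: [0.5358, -0.2661, 0.1662]
ee_rot: [0.18, 0.686, 0.177, -0.683]
force: [0.4, -0.4, 0.4]
opening: 0.052
```

```bash
python3 plan.py .5343 -.2636 .09 -61
```

```text
at [ 0.5358 -0.2661  0.1662] th -60.82 t 21.07 open 0.052 F [ 0.4 -0.4  0.4]
cm tool x,y,z: 7.62 -0.29 0.01 len 7.62 turn 0.17826577355634754
```

Emit:
send_rows([
  [2.5,-0.25,0,0,0.6],
  [2.5,0,0,0,0.6],
  [2.0,0,0,0,0.6],
  [0.3,0,0,0,0.6],
  [0,0,0,0,0.6],
  [0,0,0,0,0.6],
  [0,0,0,0,0.6],
])

```text
t: 21.65
eef_pos: [0.5343, -0.2639, 0.0921]
ee_rot: [0.179, 0.685, 0.177, -0.683]
force: [-0.4, 0.2, -0.0]
opening: 0.0527
```

```bash
python3 plan.py .5343 -.2636 .09 -61;python3 -c "
from h import *
snap('wrist','w13')"
```

```text
at [ 0.5343 -0.2639  0.0921] th -60.85 t 21.65 open 0.0527 F [-0.4  0.2 -0. ]
cm tool x,y,z: 0.21 -0.03 -0.02 len 0.21 turn 0.1549385940139416
```

View pics/w13.png

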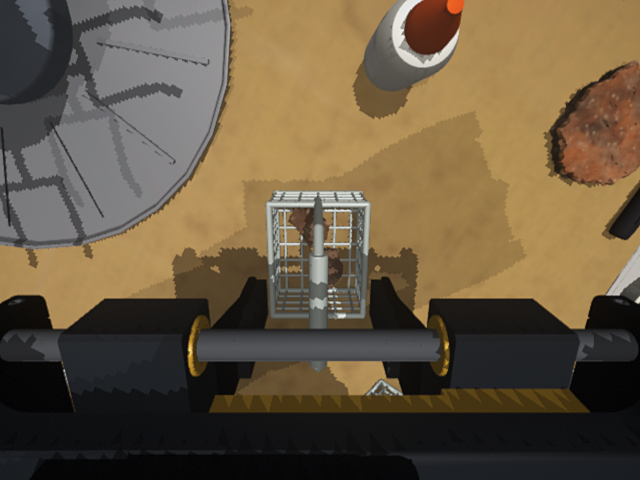

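The bar at px (318,300) lies midway between the fingers. I'm gripping and lifting.

Emit:
send_rows([
  [0.15,0,0,0,0.6],
  [0,0,0,0,0.05],
  [0,0,0,0,0.05],
  [0,0,0,0,0.05],
  [0,0,0,0,0.05],
  [0,0,0,0,0.05],
  [0,0,0,0,0.05],
  [0,0,0,0,0.05],
], force=35)

```text
t: 22.37
eef_pos: [0.5327, -0.2629, 0.088]
ee_rot: [-0.178, -0.684, -0.178, 0.684]
force: [-0.4, 0.1, 0.1]
opening: 0.0133
```

Emit:
send_rows([
  [0,0,0,0,0.05],
  [0,0,0,0,0.05],
  [-2,0,0,0,0.05],
  [-4,0,0,0,0.05],
  [-4,0,0,0,0.05],
  [-4,0,0,0,0.05],
  [-4,0,0,0,0.05],
  [-4,0,0,0,0.05],
])

```text
t: 23.03
eef_pos: [0.5323, -0.2625, 0.3096]
ee_rot: [-0.178, -0.684, -0.178, 0.684]
force: [0.2, -1.3, -1.7]
opening: 0.008
```

Emit:
send_rows([
  [-2,0,0,-7,0.05],
  [0,0,0,-7,0.05],
  [0,0,0,-7,0.05],
  [0,0,0,-7,0.05],
  [0,0,0,-7,0.05],
  [0,0,0,-7,0.05],
  [0,0,0,-7,0.05],
  [0,0,0,-7,0.05],
])

```text
t: 23.7
eef_pos: [0.5325, -0.2627, 0.3274]
ee_rot: [-0.48, -0.519, -0.48, 0.519]
force: [-0.2, 0.1, -1.3]
opening: 0.0074
```

Emit:
send_rows([
  [0,0,0,-7,0.05],
  [0,0,0,-7,0.05],
  [0,0,0,-7,0.05],
  [0,0,0,-7,0.05],
  [0,0,0,-7,0.05],
  [0,0,0,-7,0.05],
  [0,0,0,0,0.05],
  [0,0,0,0,0.05],
])

```text
t: 24.37
eef_pos: [0.5326, -0.2628, 0.3276]
ee_rot: [0.632, 0.316, 0.633, -0.316]
force: [-0.4, -1.1, -1.5]
opening: 0.0077
```

```bash
python3 plan.py .6975 .090 .32 38.4;python3 -c "
from h import *
snap('side','s14');snap('wrist','w14')"
```

```text
at [ 0.5326 -0.2628  0.3276] th 36.95 t 24.37 open 0.0077 F [-0.4 -1.1 -1.5]
cm tool x,y,z: 0.76 34.38 -18.28 len 38.95 turn -1.4483705440650283
```

View pics/s14.png

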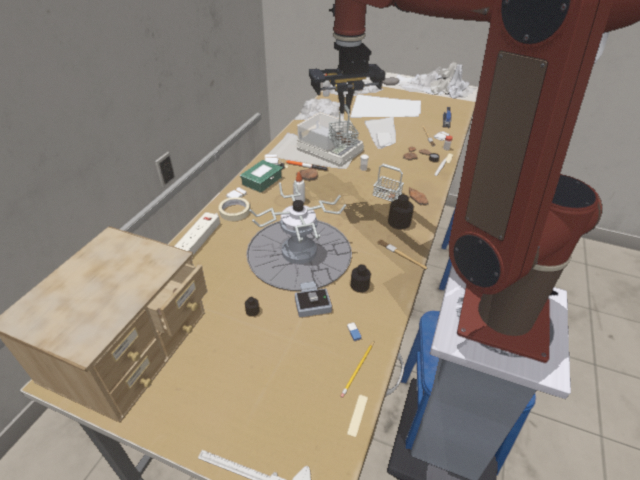

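View pics/w14.png

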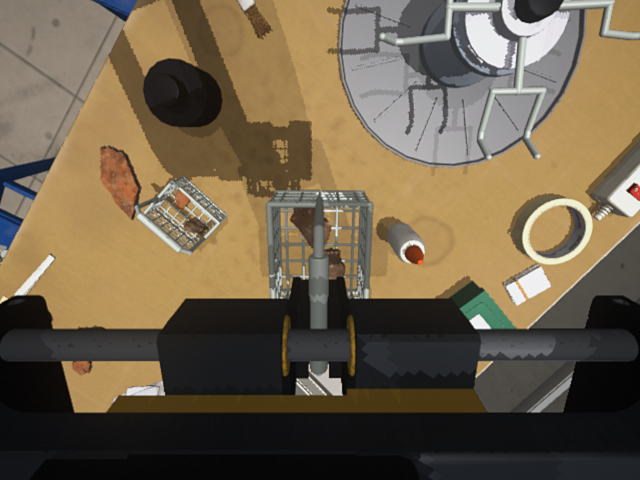

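Basket 1 is held level, with its bottom about 0.24 up. Basket 2 now appears at side px (388,182) and was at (380,188), so it may have been knocked and I'll re-measure it later. I'm moving to a point outside the 38° hook.

Emit:
send_rows([
  [0,0,0,-1.45,0.05],
  [0,3.4,-1.9,0,0.05],
  [0,3.4,-1.9,0,0.05],
  [0,3.4,-1.9,0,0.05],
  [0,3.4,-1.9,0,0.05],
  [0,3.4,-1.9,0,0.05],
  [0,3.4,-1.9,0,0.05],
  [0,3.4,-1.9,0,0.05],
])

```text
t: 25.13
eef_pos: [0.6361, -0.0086, 0.3281]
ee_rot: [0.637, 0.307, 0.637, -0.307]
force: [0.8, 0.2, -1.3]
opening: 0.0075
```

Emit:
send_rows([
  [0,3.4,-1.9,0,0.05],
  [0,3.4,-1.9,0,0.05],
  [0,3.3,-1.9,0,0.05],
  [0,0,0,0,0.05],
  [0,0,0,0,0.05],
  [0,0,0,0,0.05],
  [0,0,0,0,0.05],
  [0,0,0,0,0.05],
])

```text
t: 25.8
eef_pos: [0.6789, 0.0956, 0.3283]
ee_rot: [0.637, 0.307, 0.637, -0.307]
force: [-0.3, 0.5, -2.0]
opening: 0.0078
```

```bash
python3 plan.py .6974 .0913 .165 38.4
```

```text
at [0.6789 0.0956 0.3283] th 38.47 t 25.8 open 0.0078 F [-0.3  0.5 -2. ]
cm tool x,y,z: 16.33 1.18 1.49 len 16.44 turn 0.07496102511387903
```

Emit:
send_rows([
  [0,1.2,1.5,0,0.05],
  [4,0,0,0,0.05],
  [4,0,0,0,0.05],
  [4,0,0,0,0.05],
  [4,0,0,0,0.05],
  [0,0,0,0,0.05],
  [0,0,0,0,0.05],
  [0,0,0,0,0.05],
])

```text
t: 26.47
eef_pos: [0.6993, 0.0921, 0.1711]
ee_rot: [0.638, 0.307, 0.636, -0.306]
force: [-0.1, -0.1, -1.0]
opening: 0.0076
```

Emit:
send_rows([
  [0,0,0,0,0.05],
  [0,0,0,0,0.05],
])

```text
t: 26.63
eef_pos: [0.7002, 0.0928, 0.1726]
ee_rot: [0.639, 0.308, 0.635, -0.306]
force: [-0.6, -0.0, -1.2]
opening: 0.0079
```

```bash
python3 plan.py .6457 .0503 .162 38.4;python3 -c "
from h import *
snap('side','s15');snap('wrist','w15')
import cv2
a=cv2.imread('pics/s15.png'); cv2.imwrite('pics/s15b.png',cv2.resize(a[120:290,200:390],None,fx=3.3,fy=3.3))"
```

```text
at [0.7002 0.0928 0.1726] th 38.59 t 26.63 open 0.0079 F [-0.6 -0.  -1.2]
cm tool x,y,z: 1.06 -6.91 -0.08 len 6.99 turn 0.19469201863924468
```

View pics/s15b.png

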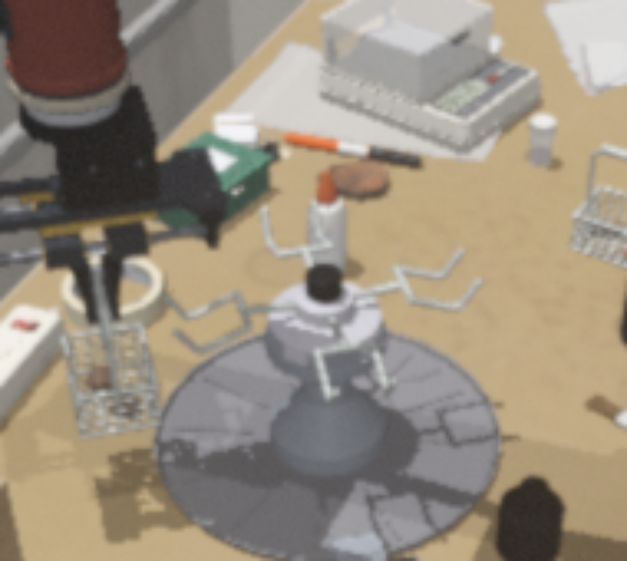

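View pics/w15.png

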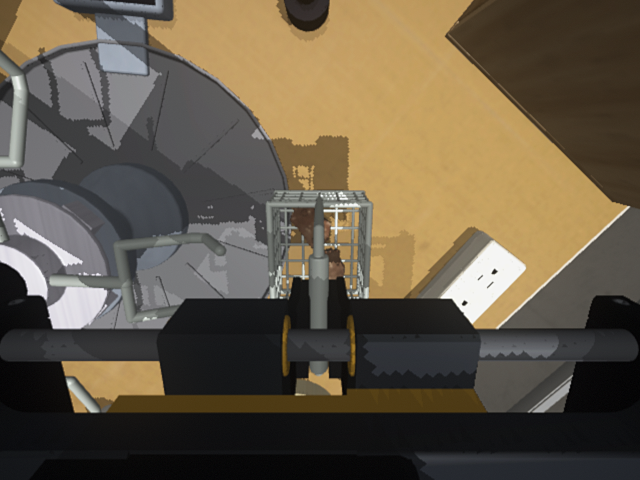

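The basket is outside and level beside the hook. I'm moving inward along the arm.

Emit:
send_rows([
  [0.2,-1.4,0,0,0.05],
  [0,-1.4,0,0,0.05],
  [0,-1.4,0,0,0.05],
  [0,-1.4,0,0,0.05],
  [0,-1.3,-0.08,0,0.05],
  [0,0,0,0,0.05],
  [0,0,0,0,0.05],
  [0,0,0,0,0.05],
])

```text
t: 27.4
eef_pos: [0.6443, 0.0508, 0.167]
ee_rot: [0.638, 0.307, 0.637, -0.306]
force: [0.4, 0.2, -1.3]
opening: 0.0078
```

Emit:
send_rows([
  [0,0,0,0,0.05],
  [0,0,0,0,0.05],
])

```text
t: 27.57
eef_pos: [0.644, 0.0509, 0.1662]
ee_rot: [0.637, 0.307, 0.637, -0.306]
force: [-1.0, -0.4, -1.0]
opening: 0.0076
```

```bash
python3 plan.py .6457 .0503 .131 38.4;python3 -c "
from h import *
snap('side','s16');snap('wrist','w16')
import cv2
a=cv2.imread('pics/s16.png'); cv2.imwrite('pics/s16b.png',cv2.resize(a[120:290,200:390],None,fx=3.3,fy=3.3))"
```

```text
at [0.644  0.0509 0.1662] th 38.64 t 27.57 open 0.0076 F [-1.  -0.4 -1. ]
cm tool x,y,z: 3.52 0.09 0.15 len 3.53 turn 0.24000264064608245
```

View pics/s16b.png

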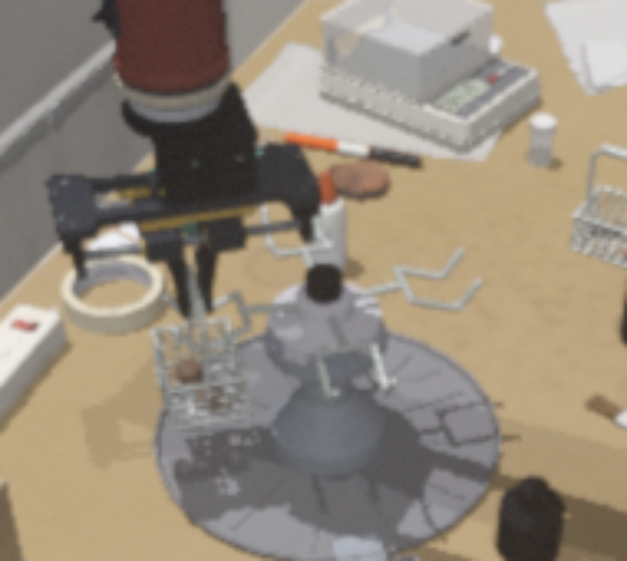

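View pics/w16.png

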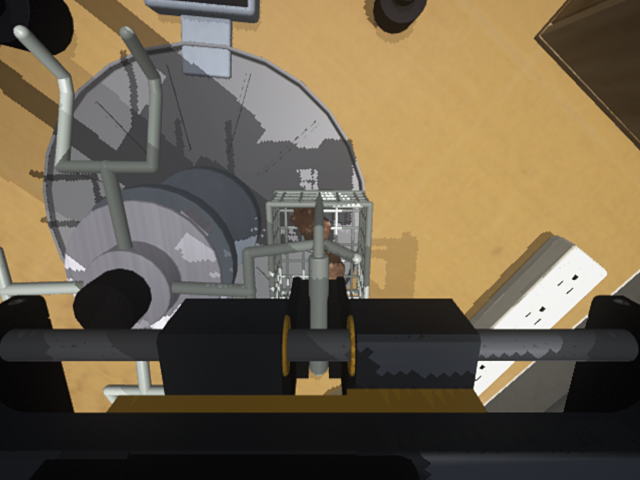

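The bar sits above the saddle, with the hook wire visible under it at wrist px (310,245). I'm lowering it.

Emit:
send_rows([
  [1,0.08,0.12,0,0.05],
  [1,0,0,0,0.05],
  [0.8,0,0,0,0.05],
  [0,0,0,0,0.05],
  [0,0,0,0,0.05],
  [0,0,0,0,0.05],
])

```text
t: 28.17
eef_pos: [0.6447, 0.05, 0.1378]
ee_rot: [0.637, 0.307, 0.637, -0.307]
force: [0.3, -0.6, -1.8]
opening: 0.0078
```

```bash
python3 plan.py .6457 .0503 .131 38.4;python3 -c "
from h import *
snap('wrist','w17')"
```

```text
at [0.6447 0.05   0.1378] th 38.61 t 28.17 open 0.0078 F [ 0.3 -0.6 -1.8]
cm tool x,y,z: 0.68 0.1 0.04 len 0.69 turn 0.2075740520436966
```

View pics/w17.png

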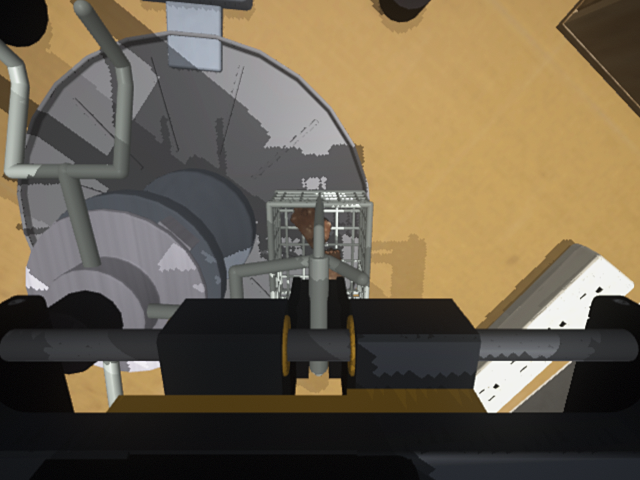

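Emit:
send_rows([
  [0.4,0.05,0.03,0,0.05],
  [0.3,0,0,0,0.05],
  [0,0,0,0,0.05],
  [0,0,0,0,0.05],
  [0,0,0,0,0.05],
])

```text
t: 28.63
eef_pos: [0.6454, 0.0501, 0.131]
ee_rot: [0.637, 0.307, 0.637, -0.307]
force: [0.6, -0.8, -2.0]
opening: 0.008
```

Emit:
send_rows([
  [0.15,0,0,0,0.05],
  [0,0,0,0,0.05],
  [0,0,0,0,0.05],
  [0,0,0,0,0.05],
])

```text
t: 28.97
eef_pos: [0.6455, 0.05, 0.1299]
ee_rot: [0.637, 0.307, 0.637, -0.307]
force: [-0.1, -0.9, -0.6]
opening: 0.008
```

Emit:
send_rows([
  [0.15,0,0,0,0.05],
  [0,0,0,0,0.05],
  [0,0,0,0,0.05],
  [0,0,0,0,0.05],
])

```text
t: 29.3
eef_pos: [0.6458, 0.0502, 0.1285]
ee_rot: [0.638, 0.307, 0.637, -0.306]
force: [-0.0, -0.2, 2.1]
opening: 0.0073
```

Emit:
send_rows([
  [0.1,0,0,0,0.05],
  [0,0,0,0,0.05],
  [0,0,0,0,0.05],
  [0,0,0,0,0.05],
])

```text
t: 29.63
eef_pos: [0.646, 0.0502, 0.1276]
ee_rot: [0.638, 0.307, 0.637, -0.306]
force: [0.9, 0.5, 5.6]
opening: 0.0079
```

Contact shows the bar is seated. I'm opening slightly and rising.

Emit:
send_rows([
  [0,0,0,0,0.28],
  [0,0,0,0,0.28],
  [0,0,0,0,0.28],
  [0,0,0,0,0.28],
  [-1,0,0,0,0.28],
  [-2,0,0,0,0.28],
  [-2,0,0,0,0.28],
  [-2,0,0,0,0.28],
])

```text
t: 30.3
eef_pos: [0.645, 0.0501, 0.198]
ee_rot: [0.637, 0.306, 0.637, -0.307]
force: [0.8, 0.2, -0.5]
opening: 0.0243
```

Emit:
send_rows([
  [-4,0,0,0,0.6],
  [-4,0,0,0,0.6],
  [-2,0,0,0,0.6],
  [0,0,0,0,0.6],
  [0,0,0,0,0.6],
])

```text
t: 30.72
eef_pos: [0.6462, 0.0501, 0.2998]
ee_rot: [0.639, 0.307, 0.636, -0.306]
force: [-0.3, -0.9, -0.5]
opening: 0.0482
```

```bash
python3 plan.py .425 -.388 .29 38.4;python3 -c "
from h import *
snap('side','s18');snap('wrist','w18');snap('scene','c18')
import cv2
a=cv2.imread('pics/s18.png'); cv2.imwrite('pics/s18b.png',cv2.resize(a[120:290,200:430],None,fx=3.3,fy=3.3))
from bask import bask
bask('w18',[.6457,.0503],.0425); bask('s18',[.6457,.0503],.0425);bask('s18',[.43,-.39],0,.09)";python3 top.py pics/top18.png s18 c18
```

```text
at [0.6462 0.0501 0.2998] th 38.61 t 30.72 open 0.0482 F [-0.3 -0.9 -0.5]
cm tool x,y,z: 0.98 -44.62 20.42 len 49.08 turn 0.21238017291013023
w18 bar 1736 mid [0.6342 0.043 ] len 0.07874412299995698 zmax 0.1584716218288034 0.151639994159172 ang 121.57 ((0.6338152885437012, 0.04671423137187958), (0.06932307034730911, 0.07390064746141434), 16.85843276977539)
  body 883 ((0.6458297967910767, 0.0506453663110733), (0.06510702520608902, 0.080536849796772), 38.82524871826172)
s18 bar 174 mid [0.6316 0.0456] len 0.06478038308221702 zmax 0.15828750285770546 0.1497905875934047 ang 119.74 ((0.6304705739021301, 0.042320236563682556), (0.06365741789340973, 0.06637107580900192), 38.46166229248047)
  body 165 ((0.6433533430099487, 0.049257755279541016), (0.06485160440206528, 0.08649541437625885), 38.08195877075195)
s18 bar 61 mid [ 0.4069 -0.3966] len 0.07370863613310494 zmax 0.11095756400068807 0.1055180007061453 ang 172.22 ((0.4068240523338318, -0.39619964361190796), (0.012000104412436485, 0.07371211051940918), 80.4970932006836)
  body 122 ((0.40714362263679504, -0.39704495668411255), (0.07258684188127518, 0.08160530775785446), 82.04732513427734)
```

View pics/s18b.png

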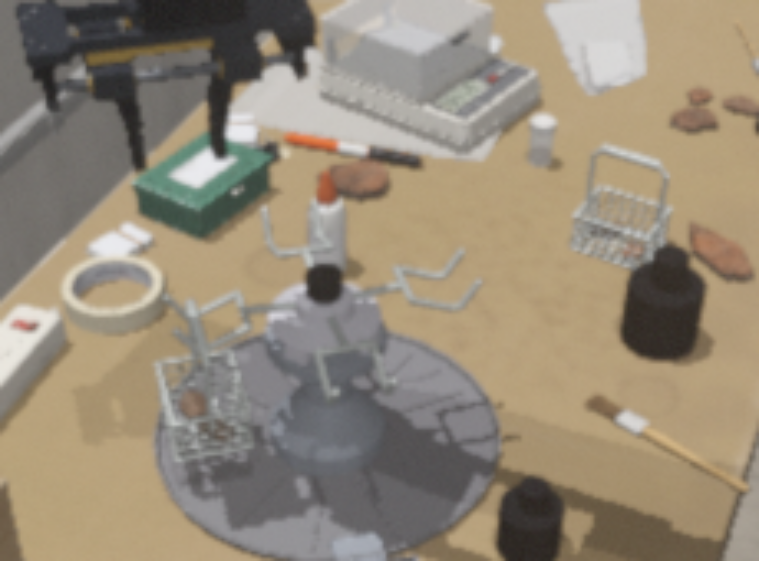

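View pics/top18.png

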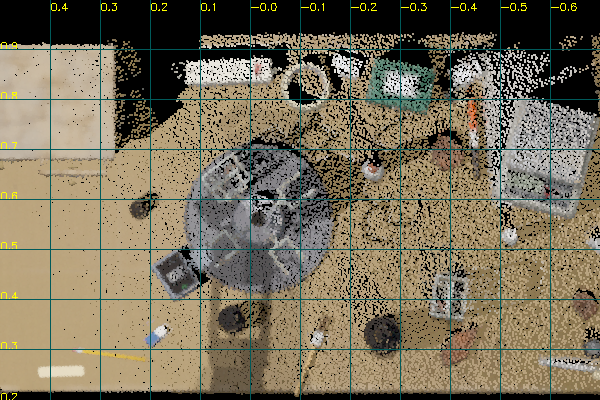

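Basket 1 hangs upright at (0.6458, 0.0506); the hook point is (0.6457, 0.0503). Basket 2 has moved to about (0.407, -0.397), with its bar at 172°.

Emit:
send_rows([
  [0,0,0,7.1,0.6],
  [0,0,0,7.1,0.6],
  [0,0,0,7.1,0.6],
  [0,0,0,7.1,0.6],
  [0,0,0,7.1,0.6],
  [0,0,0,7.1,0.6],
  [0,0,0,7.1,0.6],
  [0,0,0,7.1,0.6],
])

```text
t: 31.53
eef_pos: [0.6444, 0.0501, 0.2946]
ee_rot: [-0.412, -0.573, -0.414, 0.575]
force: [0.2, -0.2, -0.2]
opening: 0.052
```

Emit:
send_rows([
  [0,0,0,7.1,0.6],
  [0,0,0,7.1,0.6],
  [0,0,0,7.1,0.6],
  [0,0,0,7.1,0.6],
  [0,0,0,7.1,0.6],
  [0,0,0,7.1,0.6],
  [0,0,0,7.1,0.6],
  [0,0,0,7.1,0.6],
])

```text
t: 32.2
eef_pos: [0.6444, 0.0501, 0.2946]
ee_rot: [-0.09, -0.7, -0.09, 0.703]
force: [-0.5, 0.2, -0.0]
opening: 0.0524
```

Emit:
send_rows([
  [0,0,0,7.1,0.6],
  [0,0,0,7.1,0.6],
  [0,0,0,7.1,0.6],
  [0,0,0,2,0.6],
  [0,0,0,0,0.6],
  [0,0,0,0,0.6],
])

```text
t: 32.7
eef_pos: [0.6447, 0.0501, 0.2952]
ee_rot: [0.051, -0.704, 0.051, 0.706]
force: [1.2, 0.1, 0.5]
opening: 0.0522
```

```bash
python3 plan.py .335 -.377 .29 -98
```

```text
at [0.6447 0.0501 0.2952] th -98.2 t 32.7 open 0.0522 F [1.2 0.1 0.5]
cm tool x,y,z: 0.52 46.69 24.56 len 52.76 turn -0.19577285837395664
```

Emit:
send_rows([
  [0,3.33,1.75,0,0.6],
  [0,3.33,1.75,0,0.6],
  [0,3.33,1.75,0,0.6],
  [0,3.33,1.75,0,0.6],
  [0,3.33,1.75,0,0.6],
  [0,3.33,1.75,0,0.6],
  [0,3.33,1.75,0,0.6],
  [0,3.33,1.75,0,0.6],
])

```text
t: 33.37
eef_pos: [0.4669, -0.1943, 0.2964]
ee_rot: [0.051, -0.705, 0.05, 0.706]
force: [0.7, -0.6, 0.2]
opening: 0.0523
```

Emit:
send_rows([
  [0,3.33,1.75,0,0.6],
  [0,3.33,1.75,0,0.6],
  [0,3.33,1.75,0,0.6],
  [0,3.33,1.75,0,0.6],
  [0,3.33,1.75,0,0.6],
  [0,0,0,0,0.6],
  [0,0,0,0,0.6],
  [0,0,0,0,0.6],
])

```text
t: 34.03
eef_pos: [0.3578, -0.3451, 0.2965]
ee_rot: [0.052, -0.705, 0.051, 0.705]
force: [0.8, 0.0, 0.0]
opening: 0.052
```

```bash
python3 -c "
from h import *
snap('wrist','w19')"; python3 bask.py w19 .407 -.397; python3 plan.py .407 -.397 .17 -98
```

```text
w19 bar 654 mid [ 0.4093 -0.3967] len 0.07971289230343728 zmax 0.11173563848929131 0.10868086432165178 ang 171.82 ((0.40921664237976074, -0.39702245593070984), (0.009190619923174381, 0.07970855385065079), 82.0405044555664)
  body 822 ((0.40895336866378784, -0.3974147140979767), (0.0644623190164566, 0.08087608963251114), 82.03177642822266)
at [ 0.3582 -0.3447  0.2967] th -98.22 t 34.08 open 0.0522 F [ 0.1 -0.5 -1. ]
cm tool x,y,z: 12.67 4.48 -5.58 len 14.55 turn -0.22078607380616688
```

View pics/w19.png

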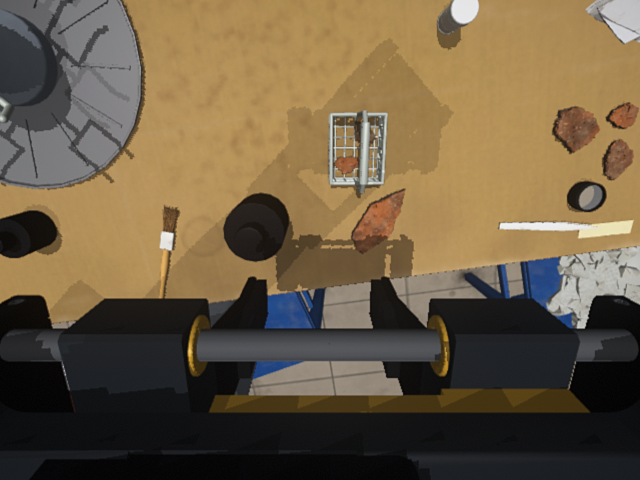

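Basket 2 is at px (360,150), with bar middle (0.4092, -0.397) at 171.9°.

```bash
python3 plan.py .4092 -.397 .165 -98.1
```

```text
at [ 0.3582 -0.3447  0.2967] th -98.22 t 34.08 open 0.0522 F [ 0.1 -0.5 -1. ]
cm tool x,y,z: 13.17 4.45 -5.79 len 15.06 turn -0.12078607380617257
```

Emit:
send_rows([
  [0,1.48,-1.9,0,0.6],
  [0,1.48,-1.9,0,0.6],
  [0,1.48,-1.95,0,0.6],
  [4,0,0,0,0.6],
  [4,0,0,0,0.6],
  [4,0,0,0,0.6],
  [0,0,0,0,0.6],
  [0,0,0,0,0.6],
])

```text
t: 34.75
eef_pos: [0.4082, -0.3949, 0.1749]
ee_rot: [0.052, -0.704, 0.049, 0.707]
force: [-0.9, 0.4, 1.5]
opening: 0.0525
```

Emit:
send_rows([
  [0,0,0,0,0.6],
  [0,0,0,0,0.6],
  [0,0,0,0,0.6],
])

```text
t: 35.0
eef_pos: [0.4099, -0.3991, 0.1806]
ee_rot: [-0.049, 0.707, -0.052, -0.704]
force: [-0.7, 0.1, 0.2]
opening: 0.0526
```

```bash
python3 plan.py .4092 -.397 .09 -98.1
```

```text
at [ 0.4099 -0.3991  0.1806] th -98.25 t 35.0 open 0.0526 F [-0.7  0.1  0.2]
cm tool x,y,z: 9.06 -0.19 0.1 len 9.06 turn -0.15196070660964267
```

Emit:
send_rows([
  [3,-0.18,0.1,0,0.6],
  [3,0,0,0,0.6],
  [2.4,0,0,0,0.6],
  [0.4,0,0,0,0.6],
  [0,0,0,0,0.6],
  [0,0,0,0,0.6],
  [0,0,0,0,0.6],
])

```text
t: 35.58
eef_pos: [0.4089, -0.3974, 0.0919]
ee_rot: [-0.05, 0.706, -0.052, -0.704]
force: [-0.1, -0.2, 0.4]
opening: 0.0522
```

```bash
python3 plan.py .4092 -.397 .09 -98.1;python3 -c "
from h import *
snap('wrist','w20')"
```

```text
at [ 0.4089 -0.3974  0.0919] th -98.29 t 35.58 open 0.0522 F [-0.1 -0.2  0.4]
cm tool x,y,z: 0.19 -0.05 -0.03 len 0.19 turn -0.18858038627129758
```

View pics/w20.png

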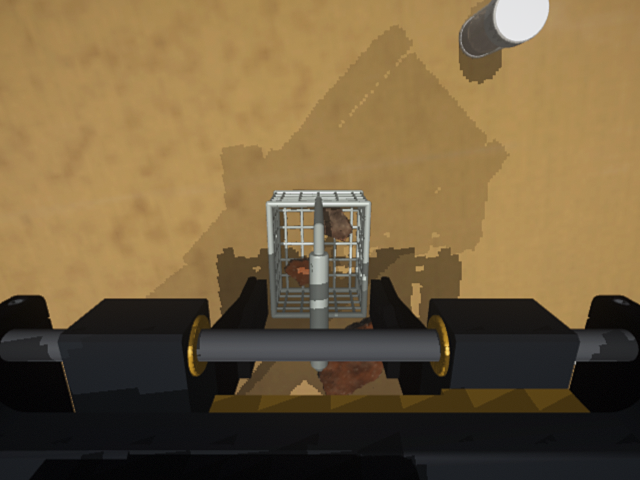

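The bar is centred. I'm gripping, lifting and turning towards -141.6°.

Emit:
send_rows([
  [0.15,0,0,0,0.6],
  [0,0,0,0,0.05],
  [0,0,0,0,0.05],
  [0,0,0,0,0.05],
  [0,0,0,0,0.05],
  [0,0,0,0,0.05],
  [0,0,0,0,0.05],
  [0,0,0,0,0.05],
], force=35)

```text
t: 36.3
eef_pos: [0.4076, -0.3957, 0.0874]
ee_rot: [0.051, -0.705, 0.051, 0.705]
force: [-0.1, 0.4, -0.8]
opening: 0.0138
```

Emit:
send_rows([
  [0,0,0,0,0.05],
  [0,0,0,0,0.05],
  [-2,0,0,0,0.05],
  [-4,0,0,0,0.05],
  [-4,0,0,0,0.05],
  [-4,0,0,0,0.05],
  [-4,0,0,0,0.05],
  [0,0,0,0,0.05],
])

```text
t: 36.97
eef_pos: [0.4103, -0.399, 0.2777]
ee_rot: [-0.047, 0.709, -0.055, -0.702]
force: [1.5, -1.6, 0.0]
opening: 0.0077
```

Emit:
send_rows([
  [0,0,0,7.1,0.05],
  [0,0,0,7.1,0.05],
  [0,0,0,7.1,0.05],
  [0,0,0,7.1,0.05],
  [0,0,0,7.1,0.05],
  [0,0,0,7.1,0.05],
  [0,0,0,0.7,0.05],
  [0,0,0,0,0.05],
])

```text
t: 37.63
eef_pos: [0.4075, -0.3956, 0.2669]
ee_rot: [0.307, -0.637, 0.307, 0.637]
force: [-0.4, -0.6, -2.0]
opening: 0.0076
```

```bash
python3 plan.py .431 -.120 .27 38.4; python3 -c "
from h import *
snap('side','s21');
from carr import carr
carr('s21',[.562,-.0145],.12)"
```

```text
at [ 0.4075 -0.3956  0.2669] th -141.43 t 37.63 open 0.0076 F [-0.4 -0.6 -2. ]
cm tool x,y,z: -0.31 -19.02 20.08 len 27.66 turn 0.1684957325585401
knob (0.5615509152412415, -0.014969663694500923) 0.015837321057915688 0.1807455471642847 [ 0.5621 -0.0142  0.1778]
phase deg 38.7872832326289 463
  arm 38.8 0.47 174 0.12588572324873357
  arm 128.8 -1.11 100 0.1259058632984225
  arm 218.8 -0.73 110 0.12559988881947887
  arm 308.8 0.38 79 0.12555887189568396
```

View pics/s21.png

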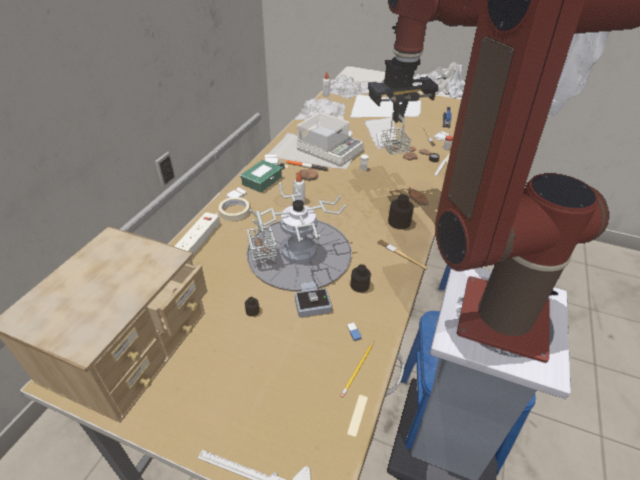

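Basket 2 is held at px (393,138) and basket 1 still hangs at (262,243). I'm moving outside the -142° hook.

Emit:
send_rows([
  [0,-2.7,2.87,0,0.05],
  [0,-2.7,2.87,0,0.05],
  [0,-2.7,2.87,0,0.05],
  [0,-2.7,2.87,0,0.05],
  [0,-2.7,2.87,0,0.05],
  [0,-2.7,2.87,0,0.05],
  [0,-2.7,2.87,0,0.05],
  [0,0,0,0,0.05],
])

```text
t: 38.35
eef_pos: [0.4311, -0.1147, 0.2676]
ee_rot: [0.306, -0.638, 0.303, 0.638]
force: [0.4, 0.3, -2.3]
opening: 0.0079
```

Emit:
send_rows([
  [0,0,0,0,0.05],
  [0,0,0,0,0.05],
  [0,0,0,0,0.05],
  [0,0,0,0,0.05],
])

```text
t: 38.68
eef_pos: [0.4308, -0.1221, 0.2674]
ee_rot: [0.308, -0.636, 0.308, 0.637]
force: [-0.1, 0.5, -2.2]
opening: 0.0079
```

```bash
python3 plan.py .431 -.120 .168 38.4
```

```text
at [ 0.4308 -0.1221  0.2674] th -141.66 t 38.68 open 0.0079 F [-0.1  0.5 -2.2]
cm tool x,y,z: 9.94 -0.15 0.15 len 9.95 turn -0.05951350904791752
```

Emit:
send_rows([
  [3.3,0,0.15,0,0.05],
  [3.3,0,0,0,0.05],
  [3.2,0,0,0,0.05],
  [0,0,0,0,0.05],
  [0,0,0,0,0.05],
  [0,0,0,0,0.05],
  [0,0,0,0,0.05],
])

```text
t: 39.27
eef_pos: [0.4316, -0.121, 0.1722]
ee_rot: [-0.308, 0.638, -0.308, -0.635]
force: [-0.4, -0.0, -1.5]
opening: 0.0074
```

```bash
python3 plan.py .4827 -.0789 .168 38.4
```

```text
at [ 0.4316 -0.121   0.1722] th -141.62 t 39.27 open 0.0074 F [-0.4 -0.  -1.5]
cm tool x,y,z: 0.42 -6.62 0.12 len 6.63 turn -0.023688496752185983
```

Emit:
send_rows([
  [0.2,-1.3,0.1,0,0.05],
  [0,-1.3,0,0,0.05],
  [0,-1.3,0,0,0.05],
  [0,-1.4,0,0,0.05],
  [0,-1.3,0,0,0.05],
  [0,0,0,0,0.05],
  [0,0,0,0,0.05],
  [0,0,0,0,0.05],
])

```text
t: 39.93
eef_pos: [0.481, -0.0781, 0.1678]
ee_rot: [0.307, -0.637, 0.308, 0.637]
force: [0.3, -1.2, -2.1]
opening: 0.0076
```

Emit:
send_rows([
  [0,0,0,0,0.05],
  [0,0,0,0,0.05],
])

```text
t: 40.1
eef_pos: [0.4807, -0.0783, 0.1675]
ee_rot: [0.308, -0.637, 0.308, 0.637]
force: [-0.6, 0.0, -1.6]
opening: 0.0076
```

```bash
python3 plan.py .4827 -.0789 .131 38.4;python3 -c "
from h import *
snap('wrist','w22')"
```

```text
at [ 0.4807 -0.0783  0.1675] th -141.62 t 40.1 open 0.0076 F [-0.6  0.  -1.6]
cm tool x,y,z: 3.65 -0.12 -0.17 len 3.66 turn -0.016145136173690844
```

View pics/w22.png

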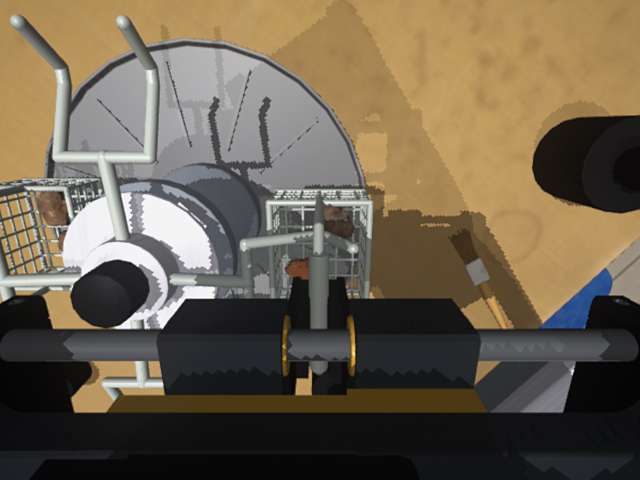

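The bar is over the saddle at px (318,240), so I'm lowering.

Emit:
send_rows([
  [1,-0.1,-0.14,0,0.05],
  [1,0,0,0,0.05],
  [0.9,0,0,0,0.05],
  [0.5,0,0,0,0.05],
  [0,0,0,0,0.05],
  [0,0,0,0,0.05],
  [0,0,0,0,0.05],
])

```text
t: 40.73
eef_pos: [0.4829, -0.0785, 0.1337]
ee_rot: [-0.308, 0.637, -0.308, -0.637]
force: [-0.4, -0.0, -1.4]
opening: 0.0076
```

```bash
python3 plan.py .4827 -.0789 .129 38.4;python3 -c "
from h import *
snap('wrist','w23')"
```

```text
at [ 0.4829 -0.0785  0.1337] th -141.59 t 40.73 open 0.0076 F [-0.4 -0.  -1.4]
cm tool x,y,z: 0.47 0.04 -0.02 len 0.47 turn 0.014428003719899607
```

View pics/w23.png

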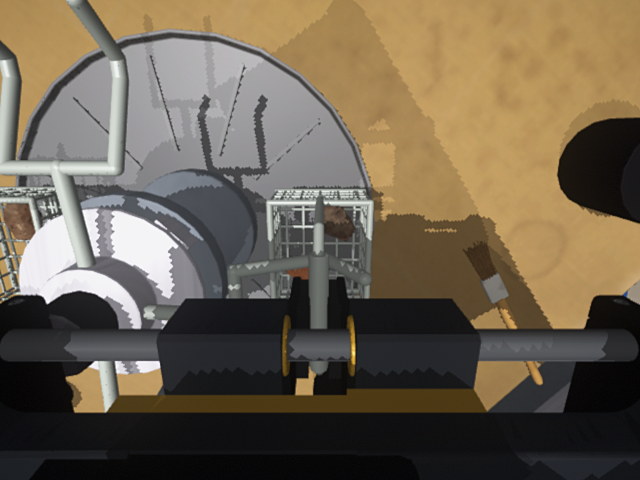

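Emit:
send_rows([
  [0.3,0,0,0,0.05],
  [0.2,0,0,0,0.05],
  [0,0,0,0,0.05],
  [0,0,0,0,0.05],
  [0,0,0,0,0.05],
])

```text
t: 41.2
eef_pos: [0.4832, -0.0786, 0.1292]
ee_rot: [-0.308, 0.637, -0.308, -0.636]
force: [-0.3, -0.5, 2.1]
opening: 0.008
```

Emit:
send_rows([
  [0.1,0,0,0,0.05],
  [0,0,0,0,0.05],
  [0,0,0,0,0.05],
  [0,0,0,0,0.05],
])

```text
t: 41.53
eef_pos: [0.483, -0.0788, 0.1279]
ee_rot: [-0.308, 0.637, -0.308, -0.636]
force: [-1.3, -0.8, 4.4]
opening: 0.0075
```

Seated, so I'm releasing.

Emit:
send_rows([
  [0,0,0,0,0.28],
  [0,0,0,0,0.28],
  [0,0,0,0,0.28],
  [0,0,0,0,0.28],
  [-1,0,0,0,0.28],
  [-2,0,0,0,0.28],
  [-2,0,0,0,0.28],
  [-2,0,0,0,0.28],
])

```text
t: 42.2
eef_pos: [0.4824, -0.0783, 0.1987]
ee_rot: [0.308, -0.636, 0.308, 0.637]
force: [0.6, 0.7, -0.6]
opening: 0.0243
```

Emit:
send_rows([
  [-4,0,0,0,0.1],
  [-4,0,0,0,0],
  [-2,0,0,0,0],
  [0,0,0,0,0],
  [0,0,0,0,0],
])

```text
t: 42.62
eef_pos: [0.4835, -0.0786, 0.2996]
ee_rot: [-0.308, 0.638, -0.307, -0.635]
force: [-0.2, -0.4, -0.5]
opening: 0.0023
```

```bash
python3 plan.py .445 .163 .2 34;python3 -c "
from h import *
snap('side','s24');snap('wrist','w24');snap('scene','c24')
import cv2
a=cv2.imread('pics/s24.png'); cv2.imwrite('pics/s24b.png',cv2.resize(a[140:330,210:430],None,fx=3.3,fy=3.0))
from bask import bask
bask('w24',[.4827,-.0789],.0425); bask('s24',[.4827,-.0789],.0425);bask('s24',[.6457,.0503],.0425)
from carr import carr
carr('s24',[.562,-.0145],.12)"
python3 top.py pics/top24.png s24 c24
```

```text
at [ 0.4835 -0.0786  0.2996] th -141.58 t 42.62 open 0.0023 F [-0.2 -0.4 -0.5]
cm tool x,y,z: 9.96 -12.0 21.32 len 26.42 turn 4.421459709003102
w24 bar 1706 mid [ 0.4959 -0.0719] len 0.07789976508249605 zmax 0.1584642828194063 0.15184064024458477 ang 120.85 ((0.4953223466873169, -0.07548032701015472), (0.06911681592464447, 0.07303392887115479), 17.252613067626953)
  body 896 ((0.4849003553390503, -0.07940665632486343), (0.0650060623884201, 0.08027682453393936), 38.35670852661133)
s24 bar 171 mid [ 0.4885 -0.0671] len 0.06726156980532767 zmax 0.15788300102932132 0.15004657344546019 ang 142.27 ((0.48824527859687805, -0.06727330386638641), (0.06960681080818176, 0.06712330877780914), 52.868072509765625)
  body 180 ((0.48204922676086426, -0.07886575162410736), (0.0658947080373764, 0.08446531742811203), 39.128578186035156)
s24 bar 182 mid [0.6316 0.0456] len 0.06673561908005994 zmax 0.15843163868183707 0.15011528507822047 ang 120.22 ((0.629408597946167, 0.04206942766904831), (0.06316324323415756, 0.06504404544830322), 41.10340881347656)
  body 161 ((0.6440624594688416, 0.048190295696258545), (0.06462770700454712, 0.08780046552419662), 37.936824798583984)
knob (0.5625064373016357, -0.015316486358642578) 0.014893188141286373 0.18101177068288507 [ 0.5624 -0.0141  0.1781]
phase deg 38.34936868548936 507
  arm 38.3 1.53 175 0.12610841339997114
  arm 128.3 -0.72 100 0.12663727548896297
  arm 218.3 -1.65 156 0.12423669947048363
  arm 308.3 0.47 76 0.1261719599169251
```

View pics/s24b.png

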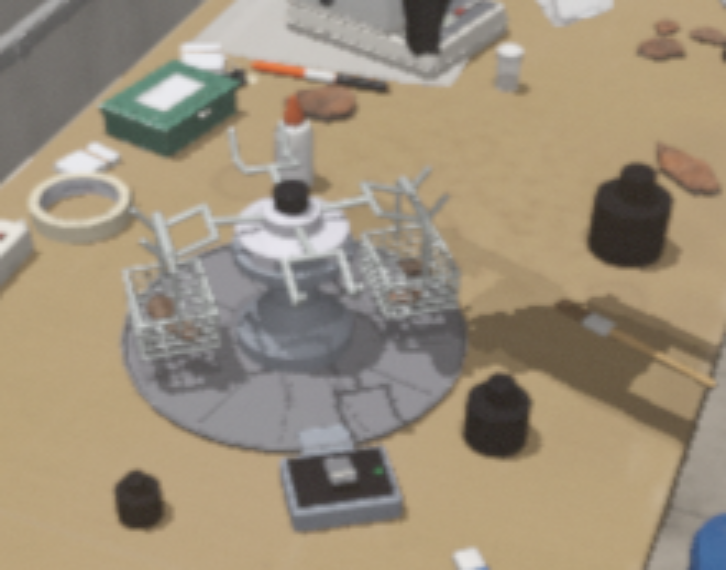

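View pics/c24.png

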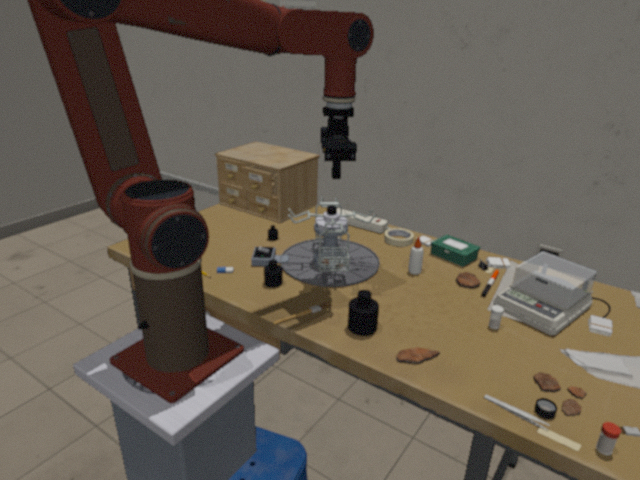

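Both baskets hang. Basket 2's body centre is (0.485, -0.079), against a hook at (0.483, -0.079). No third basket shows in either view. Now for the rocker, with shut fingers and jaws tangential (θ≈34°).

Emit:
send_rows([
  [0,0,0,-7.1,0],
  [0,0,0,-7.1,0],
  [0,0,0,-7.1,0],
  [0,0,0,-7.1,0],
  [0,0,0,-7.1,0],
  [0,0,0,-7.1,0],
  [0,0,0,-7.1,0],
  [0,0,0,-7.1,0],
])

```text
t: 43.43
eef_pos: [0.4818, -0.0781, 0.2954]
ee_rot: [-0.034, -0.705, -0.035, 0.708]
force: [0.4, -0.1, -0.7]
opening: 0.0005
```

Emit:
send_rows([
  [0,0,0,-7.1,0],
  [0,0,0,-7.1,0],
  [0,0,0,-7.1,0],
  [0,0,0,-7.1,0],
  [0,0,0,-7.1,0],
  [0,0,0,-7.1,0],
  [0,0,0,-7.1,0],
  [0,0,0,-7.1,0],
])

```text
t: 44.1
eef_pos: [0.4818, -0.0781, 0.2955]
ee_rot: [-0.365, -0.604, -0.367, 0.606]
force: [0.2, 0.9, 0.2]
opening: 0.0007
```

Emit:
send_rows([
  [0,0,0,-7.1,0],
  [0,0,0,-7.1,0],
  [0,0,0,-7.1,0],
  [0,0,0,-7.1,0],
  [0,0,0,-7.1,0],
  [0,0,0,-7.1,0],
  [0,0,0,-7.1,0],
  [0,0,0,-7.1,0],
])

```text
t: 44.77
eef_pos: [0.4818, -0.0781, 0.2955]
ee_rot: [0.608, 0.358, 0.611, -0.358]
force: [-0.6, 0.3, -1.4]
opening: 0.0004
```

Emit:
send_rows([
  [0,0,0,-5,0],
  [0,0,0,0,0],
  [0,0,0,0,0],
])

```text
t: 45.02
eef_pos: [0.482, -0.0782, 0.296]
ee_rot: [0.622, 0.334, 0.624, -0.334]
force: [-0.3, -0.5, 0.4]
opening: 0.0006
```

```bash
python3 plan.py .4755 .108 .2 34
```

```text
at [ 0.482  -0.0782  0.296 ] th 33.65 t 45.02 open 0.0006 F [-0.3 -0.5  0.4]
cm tool x,y,z: 9.6 9.78 -15.86 len 20.96 turn -0.3496733450412677
```

```bash
python3 plan.py .4455 .1626 .2 34
```

```text
at [ 0.482  -0.0782  0.296 ] th 33.65 t 45.02 open 0.0006 F [-0.3 -0.5  0.4]
cm tool x,y,z: 9.6 10.3 -22.07 len 26.18 turn -0.3496733450412677
```

Emit:
send_rows([
  [0,1.72,-3.68,0,0],
  [0,1.72,-3.68,0,0],
  [0,1.72,-3.68,0,0],
  [0,1.72,-3.68,0,0],
  [0,1.72,-3.68,0,0],
  [0,1.72,-3.68,0,0],
  [0,0,0,0,0],
  [0,0,0,0,0],
])

```text
t: 45.68
eef_pos: [0.4446, 0.1643, 0.2969]
ee_rot: [0.624, 0.332, 0.625, -0.332]
force: [0.1, -0.5, -0.3]
opening: 0.0009
```

Emit:
send_rows([
  [4,0,0,0,0],
  [4,0,0,0,0],
  [4,0,0,0,0],
  [4,0,0,0,0],
  [4,0,0,0,0],
  [0,0,0,0,0],
  [0,0,0,0,0],
  [0,0,0,0,0],
])

```text
t: 46.35
eef_pos: [0.4471, 0.1618, 0.0995]
ee_rot: [0.624, 0.334, 0.623, -0.333]
force: [0.8, -0.7, 0.7]
opening: 0.0006
```

```bash
python3 plan.py .4455 .1626 .055 34; python3 -c "
from h import *
snap('side','s25'); snap('wrist','w25')
import cv2
a=cv2.imread('pics/s25.png'); cv2.imwrite('pics/s25b.png',cv2.resize(a[200:350,230:400],None,fx=4,fy=4))"
```

```text
at [0.4471 0.1618 0.0995] th 33.69 t 46.35 open 0.0006 F [ 0.8 -0.7  0.7]
cm tool x,y,z: 4.45 -0.09 -0.16 len 4.45 turn -0.3053459479221772
```

View pics/s25b.png

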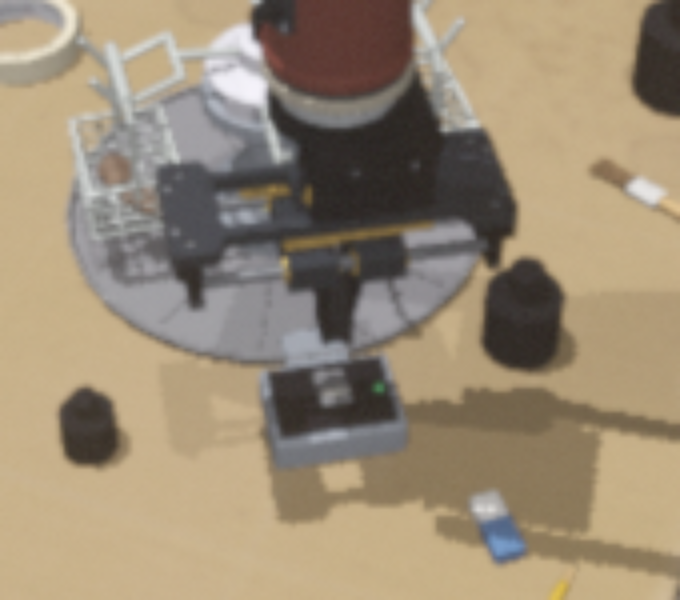

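View pics/w25.png

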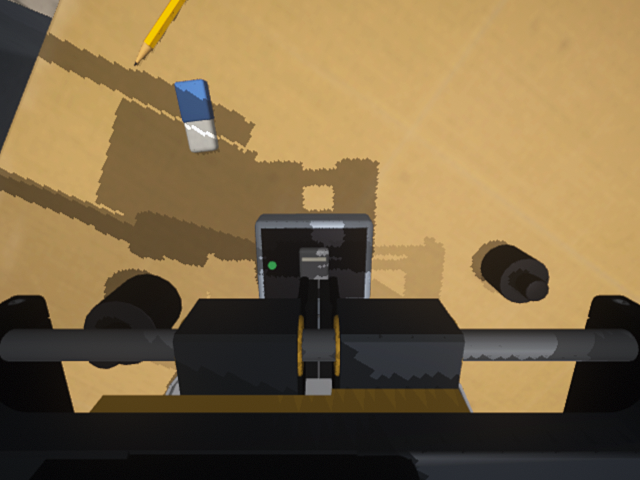

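The rocker at px (314,265) lines up laterally with the fingers. I'm pressing gradually.

Emit:
send_rows([
  [2.4,-0.08,-0.15,0,0],
  [2.3,0,0,0,0],
  [0.5,0,0,0,0],
  [0,0,0,0,0],
  [0,0,0,0,0],
  [0,0,0,0,0],
  [0,0,0,0,0],
])

```text
t: 47.03
eef_pos: [0.4456, 0.1635, 0.0473]
ee_rot: [0.625, 0.334, 0.623, -0.332]
force: [0.1, 0.2, -0.2]
opening: 0.0005
```

```bash
python3 plan.py .4455 .1626 .033 34
```

```text
at [0.4456 0.1635 0.0473] th 33.81 t 47.03 open 0.0005 F [ 0.1  0.2 -0.2]
cm tool x,y,z: 1.43 -0.06 0.07 len 1.44 turn -0.18665685104346608
```

Emit:
send_rows([
  [0.5,-0.05,0.03,0,0],
  [0.4,0,0,0,0],
  [0.3,0,0,0,0],
  [0.2,0,0,0,0],
  [0,0,0,0,0],
  [0,0,0,0,0],
  [0,0,0,0,0],
])

```text
t: 47.62
eef_pos: [0.445, 0.1636, 0.0352]
ee_rot: [0.624, 0.333, 0.624, -0.332]
force: [-13.8, 0.8, 35.8]
opening: 0.0002
```

Emit:
send_rows([
  [0.1,0,0,0,0],
  [0.1,0,0,0,0],
  [0,0,0,0,0],
  [0,0,0,0,0],
])

```text
t: 47.95
eef_pos: [0.4451, 0.1636, 0.0349]
ee_rot: [0.624, 0.333, 0.624, -0.333]
force: [-21.1, -0.7, 51.9]
opening: 0.0004
```

It has hit a hard stop at z 0.035, so the rocker is bottomed. I'm backing off to check.

Emit:
send_rows([
  [-0.5,0,0,0,0],
  [-2,0,0,0,0],
  [-4,0,0,0,0],
  [-4,0,0,0,0],
  [-4,0,0,0,0],
  [-4,0,0,0,0],
  [-4,0,0,0,0],
  [0,0,0,0,0],
])

```text
t: 48.62
eef_pos: [0.448, 0.1635, 0.2636]
ee_rot: [0.628, 0.336, 0.62, -0.33]
force: [0.8, 0.1, 1.4]
opening: 0.0005
```

Emit:
send_rows([
  [0,-2,3.5,0,0],
  [0,-2,3.5,0,0],
  [0,-2,3.5,0,0],
  [0,-2,3.5,0,0],
  [-1,0,0,0,0],
  [0,0,0,0,0],
  [0,0,0,0,0],
])

```text
t: 49.2
eef_pos: [0.4555, 0.0019, 0.2645]
ee_rot: [0.624, 0.334, 0.624, -0.333]
force: [-0.0, 1.0, 0.2]
opening: 0.0005
```

```bash
python3 plan.py .4455 .1626 .3 34
cat > fin.py <<'E'
from h import *
import sys
k=sys.argv[1]
snap('side','s'+k); snap('wrist','w'+k)
a=cv2.imread(f'pics/s{k}.png'); cv2.imwrite(f'pics/s{k}b.png',cv2.resize(a[160:340,220:410],None,fx=3.6,fy=3.3))
from m import *
np.set_printoptions(precision=4,suppress=True)
X,p,ok=cloud('w'+k); Z=X[...,2]; o=np.array([-.557,.830]); r=X[...,:2]-[.4537,.1504]; a_=r@o; b_=r@np.array([.83,.557])
for lo in np.arange(-.018,.018,.006):
    m=ok&(a_>=lo)&(a_<lo+.006)&(np.abs(b_)<.007); print(lo.round(3),m.sum(),Z[m].mean() if m.sum() else None)
from carr import carr
carr('s'+k,[.562,-.0145],.12)
from bask import bask
bask('s'+k,[.4827,-.0789],.0425);bask('s'+k,[.6457,.0503],.0425)
E
python3 fin.py 26
```

```text
at [0.4555 0.0019 0.2645] th 33.74 t 49.2 open 0.0005 F [-0.   1.   0.2]
cm tool x,y,z: -3.55 8.09 -13.92 len 16.48 turn -0.256680665450034
-0.018 103 0.03458465202259167
-0.012 81 0.04107311461038033
-0.006 80 0.03940176067157447
0.0 82 0.037653597219076046
0.006 90 0.036110317946977215
0.012 85 0.03451501255912411
knob (0.5626031756401062, -0.013775140978395939) 0.016132472082972527 0.18130696283602735 [ 0.5625 -0.0142  0.1777]
phase deg 38.32036709467971 506
  arm 38.3 0.92 172 0.12506654048943405
  arm 128.3 0.29 100 0.1260123032304572
  arm 218.3 -1.21 158 0.12663394159738045
  arm 308.3 0.02 76 0.12978218385186494
s26 bar 174 mid [ 0.4883 -0.0684] len 0.0659713033645353 zmax 0.1584914099605832 0.15024350537946768 ang 139.8 ((0.49089908599853516, -0.07239416986703873), (0.07178471982479095, 0.06352149695158005), 21.223331451416016)
  body 180 ((0.48309385776519775, -0.0788954347372055), (0.06631272286176682, 0.08509348332881927), 38.47439956665039)
s26 bar 184 mid [0.6316 0.0465] len 0.07179699194788625 zmax 0.15844613016896136 0.15043515443411104 ang 113.31 ((0.6285894513130188, 0.04451846331357956), (0.06465116888284683, 0.06671606749296188), 38.8466682434082)
  body 162 ((0.6435885429382324, 0.048803962767124176), (0.06491989642381668, 0.08352307975292206), 38.50015640258789)
```

View pics/s26b.png

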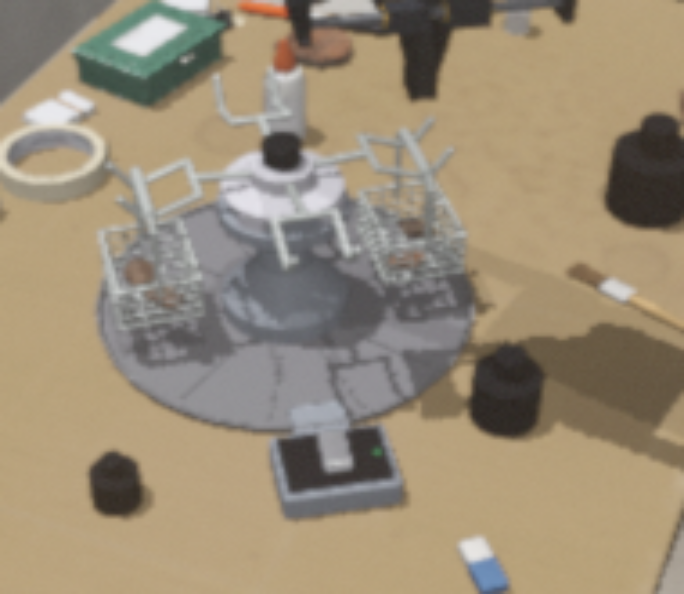

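View pics/w26.png

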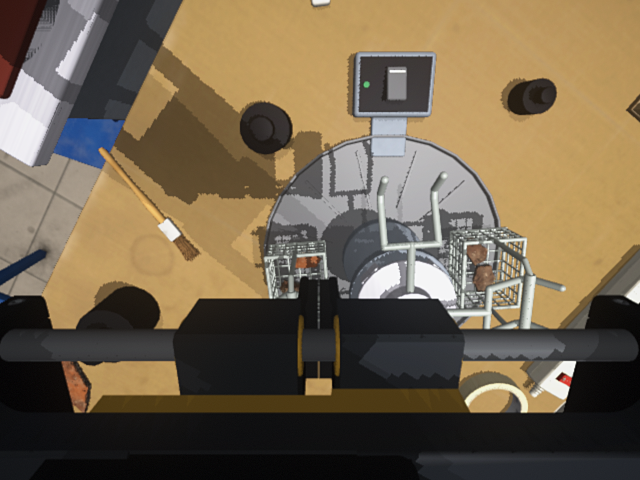

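Run:
```python
from m import *
o=np.array([-.557,.830])
for n in ['w6','w26']:
    X,p,ok=cloud(n); r=X[...,:2]-[.4537,.1504]; a=r@o; b=r@np.array([.83,.557]); m=ok&(np.abs(a)<.014)&(np.abs(b)<.007)
    print(n,np.arctan(np.polyfit(a[m],X[...,2][m],1)[0]))
for n in ['w26','s26']:
    X,p,ok=cloud(n); D=np.hypot(X[...,0]-.365,X[...,1]-.04); P=X[ok&(D<.04)&(X[...,2]>.02)&(X[...,2]<.09)]; print('cap',P[:,2].max(),[P[(P[:,2]>l)&(P[:,2]<h)].mean(0) for l,h in((.066,.075),(.043,.05))])
for n in ['s0','s26']:
    n='side0' if n=='s0' else n
    X,p,ok=cloud(n)
    for nm,c,h in (('glue',(.66,-.245),(.02,.12)),('vial',(.529,-.52),(.02,.06))):
        D=np.hypot(X[...,0]-c[0],X[...,1]-c[1]); P=X[ok&(D<.03)&(X[...,2]>h[0])&(X[...,2]<h[1])]; print(n,nm,P.mean(0),len(P))
```

```text
w6 0.28914883064740116
w26 -0.24330519262927958
cap 0.07243954147545681 [array([0.36525411, 0.03997786, 0.07017113]), array([0.36549426, 0.04063598, 0.04730331])]
cap 0.07234647141733883 [array([0.3626193 , 0.038607  , 0.06885466]), array([0.36150898, 0.04455954, 0.04622486])]
side0 glue [ 0.66023147 -0.23598978  0.06351004] 225
side0 vial [ 0.52816645 -0.51335382  0.04042283] 77
s26 glue [ 0.65887358 -0.23680848  0.0635378 ] 196
s26 vial [ 0.52784303 -0.51486593  0.04237529] 50
```

The rocker tilt changed from +0.29 to -0.24 rad, about 0.53 rad of travel against the 0.42 required. The dust cap is upright at (0.365, 0.040), and the bottle and vial have not moved. Handing in.

```bash
python3 -c "
from h import *
print(order.hand_in())
snap('side','s27')"
```

```text
the job is handed in; nothing more can be done
None
the job is handed in; nothing more can be done
```

I finished every step and handed the job in at about 49 s. It gives no verdict, and no picture could be taken afterwards. The checks below are from just before.

- **Dust cap:** it stands upright on the table at (0.365, 0.040), about 206 mm from the spindle, so clear of the tray.
- **Carrier:** it dropped over the drive pin on the first try because I lined the slot up beforehand. The knob top reads 0.181 m where 0.180 m means fully home. The side camera puts its centre about 2 mm off the wrist camera's, within that camera's error.
- **Baskets:** only two were present. Both hang upright in opposite double hooks, within about 1–3 mm of the hook points judging by their bodies. The direct fit of the handle bars was confused by the hook wires, so I did not use it. Basket 2 had been knocked about 2 cm, so I measured it again before gripping it.
- **Rocker:** its tilt went from +0.29 to −0.24 rad, about 0.53 rad of travel against the 0.42 required. The fingers reached 52 N at the hard stop, well under the 120 N wrist limit; the 40 N limit is for the arm and gripper body, and only the fingertips touched. The carousel did not visibly turn before hand-in.
- **Bystanders:** the glue bottle and vial read within 2 mm of where they started, and the arm was clear of everything.

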